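Put the cinnamon sticks away in the canister the whetstone stands on

ROBOT

A 7-joint arm with a two-finger parallel gripper is mounted at the origin on the work surface. World frame = base frame: x ahead of the robot, y to its left, z up, the work surface at z = 0. Lengths are in mm, angles in rad, forces in N, time in s.
With the tool pointing down it reaches from about 400 to 850 mm from the base axis. Payload 4.4 kg.
Tool frame: the origin (TCP) lies on the centre line of the jaws, within the pads' length; the fingertips stand 17 mm ahead of it and the grasp point (between the pads) lies 2 mm behind it; z points along the fingers, y is the line along which they close (so a half turn about z gives the same grasp; the last joint's range is limited). The gripper opens to 94 mm and grips with 3 to 60 N. Pads are 16 mm wide; open, the fingers measure 119 mm over their backs; the gripper's body (75 mm by 177 mm) begins 78 mm behind the grasp point.
Start: joints at [1.244, 0.628, 0.038, 1.517, -0.027, 0.996, -0.02], TCP at [167.634, -628.026, 184.478] pointing down, gripper open.
Joint ranges: [-3.06, 3.06], [-0.37, 2.12], [-1.25, 1.32], [0.18, 2.47], [-1.1, 4.24], [0.23, 1.98], [-2.94, 2.94]. Speed limits (rad/s): [2.57, 2.57, 3.14, 3.14, 3.14, 3.14, 3.14].

INTERFACE

Orientations are given as a unit quaternion [w, x, y, z].
In Python, from cell import r gives the robot as it stands.
- The arm moves only by the shell command python3 -m crank 'ROWS' [FORCE]. ROWS is JSON, a list of rows, each a list of 7 numbers: the turn, a rotation vector about the tool's x, y, z in units of 45 degrees (1.0 is 45 degrees), then the shift along the tool's x, y, z in units of 250 mm (1.0 is 250 mm), then the closure, from -1 (fully open) to 1 (shut). In form: [[rx, ry, rz, tx, ty, tz, gripper], ...]. A call has 1 to 12 rows; each row shifts and turns the commanded pose from where the row before left it, along the tool's axes as they then stand; what a row does not reach is not made up. A row lasts 1/10 s, in which the tool goes at most 50 mm and 8.59 degrees, less where a joint would pass 70% of its speed; a pose out of reach is approached as far as the arm can. A call with a number of a shift or a turn outside -1 to 1 is refused whole. A call with a gripper value outside its range is refused whole. The fingers move at their own pace and stop on an object; FORCE is the grip in N (left out, the last holds). Time passes only in rows, so rows that do not move let the fingers close. It gives the time, the measured TCP pose, the force, the opening and the grip force at its end, in the units of the state.
- r.state(): the state, without advancing time (a new reading comes with each control period).
- r.camera(name): name is "side" or "top" or "wrist"; returns a dict with "frame" (400x640x3 uint8, blue, green, red), "range_z" (400x640 float32, mm along the optical axis (not along the pixel's ray), 0 where there is no reading), "mtx" (3x3 intrinsics, pixels), "extrinsics" (4x4, takes a point from camera to world coordinates); the wrist camera has in their place "tool_from_camera" (4x4, takes a point from camera to tool coordinates, whose origin is the TCP and whose axes are the flange's). Camera axes: x right, y down, z forward; pixel columns grow to the right and rows downward; lengths in mm; the calibration is good to about 2 mm. A picture is of the moment at which its call begins: read the wrist's pose just before it.
- r.hand_in(): hands the job in; it is judged then, once.
The state is a dict: "time": time; "qpos": joint angles; "dq": joint speeds; "tau": joint torques, N m; "ee_pos": TCP position; "tool_rot": TCP orientation; "ft_force": force on the tool from outside, world axes, zero at the start; "torque": the same for the moment, N m; "gripper_width": finger opening in mm; "finger_force": force on a finger pad.
Only numpy, scipy, OpenCV 4.12 (cv2) and the standard library are available. Lean on these libraries where they do the work, as an engineer would, in place of code of your own. Each camera call takes 0.05 s, during which the arm holds its last target. There are 200 camera calls.

TASK

Put the cinnamon sticks away: first take the sharpening stone off the green canister and lay it on the middle of the cork mat, then flip the canister's cap wide open, well past upright. Drop every cinnamon stick on the table end-down into the canister and press the cap fully shut again. Leave the three small spice jars standing where they are.

Things in the scene. Friction and masses are not known exactly. Their poses are not given: they have to be found in the camera images.
- canister: upright square green tin canister with a brass band, fixed to the table, 96 x 96 mm outside, 155 mm tall, walls and floor 5 mm (inside 86 x 86 mm, 150 mm deep). Origin: centre of its underside; z up, its -x side carries the cap's hinge and faces roughly towards the robot
- canister_mouth (a point): centre of the canister's mouth, at the rim, 155 mm above the table; same axes as the canister
- cap (a joint): angle of the hinged flip cap, rad: 0 shut, about 1.57 upright, up to 2.9 laid back towards the robot. It stays at whatever angle it is left (stiff hinge). The cap is a wooden square plate 100 x 100 mm, 8 mm thick, its top 9 mm above the rim when shut
- cap_tab (a point): grip point in the middle of the cap's brass tab, which sticks out 33 mm from the middle of the cap's free edge: 20 mm wide (along the hinge's direction), 8 mm thick. The point lies 121 mm from the hinge line and 21 mm beyond the cap's edge. Its axes turn with the cap: x from the hinge out along the tab, y along the hinge, z out of the cap's top face
- cap_hinge (a point): middle of the hinge line, on top of the canister's -x rim (50 mm from the mouth's centre, 155 mm above the table); axis along the canister's y. The cap's axes
- whetstone: two-tone sharpening stone (red-brown below, grey above), 52 x 150 x 26 mm, about 0.4 kg, lying across the cap at the start. Origin: centre of its underside; y is its long axis, z up
- whetstone_mid (a point): middle of the sharpening stone
- mat: flat cork mat fixed to the table, 120 x 200 x 5 mm. Origin: centre of its underside; y is its long axis
- stick1: brown double-rolled cinnamon stick lying on the table, 120 x 20 x 12 mm, 25 g; may be absent. Origin: centre of its underside as it lies; x is its long axis, y its width, z up
- stick1_mid (a point): middle of that cinnamon stick (6 mm above its origin)
- stick2: brown double-rolled cinnamon stick lying on the table, 120 x 20 x 12 mm, 25 g; may be absent. Origin: centre of its underside as it lies; x is its long axis, y its width, z up
- stick2_mid (a point): middle of that cinnamon stick (6 mm above its origin)
- stick3: brown double-rolled cinnamon stick lying on the table, 120 x 20 x 12 mm, 25 g; may be absent. Origin: centre of its underside as it lies; x is its long axis, y its width, z up
- stick3_mid (a point): middle of that cinnamon stick (6 mm above its origin)
- stick4: brown double-rolled cinnamon stick lying on the table, 120 x 20 x 12 mm, 25 g; may be absent. Origin: centre of its underside as it lies; x is its long axis, y its width, z up
- stick4_mid (a point): middle of that cinnamon stick (6 mm above its origin)
- stick5: brown double-rolled cinnamon stick lying on the table, 120 x 20 x 12 mm, 25 g; may be absent. Origin: centre of its underside as it lies; x is its long axis, y its width, z up
- stick5_mid (a point): middle of that cinnamon stick (6 mm above its origin)
- spice_jar: small spice jar with ochre filling and black lid, 45 mm across, 65 mm tall, among the cinnamon sticks; leave it alone. Origin: centre of underside
- paprika_jar: small red spice jar with black lid, 45 mm across, 65 mm tall; leave it alone. Origin: centre of underside
- herb_jar: small green herb jar with black lid, 45 mm across, 65 mm tall; leave it alone. Origin: centre of underside

How it is judged (in metres and radians):
On the way, in this order (a step that is already met when the one before it is completed fails the run):
1. the sharpening stone lies on the cork mat, with the cap still shut (x of whetstone_mid in the frame of mat between -0.04 and 0.04 m and y of whetstone_mid in the frame of mat between -0.055 and 0.055 m and height (world z) of whetstone_mid below 0.04 m and linear speed of whetstone below 0.03 m/s and value of joint cap below 0.3 rad), for 0.2 s.
2. the cap is flipped open past upright (value of joint cap above 1.8 rad), for 0.2 s.
3. every cinnamon stick is in the canister, with the cap still open (x of stick1_mid in the frame of canister between -0.043 and 0.043 m and y of stick1_mid in the frame of canister between -0.043 and 0.043 m and z of stick1_mid in the frame of canister between 0.02 and 0.105 m and x of stick2_mid in the frame of canister between -0.043 and 0.043 m and y of stick2_mid in the frame of canister between -0.043 and 0.043 m and z of stick2_mid in the frame of canister between 0.02 and 0.105 m and x of stick3_mid in the frame of canister between -0.043 and 0.043 m and y of stick3_mid in the frame of canister between -0.043 and 0.043 m and z of stick3_mid in the frame of canister between 0.02 and 0.105 m and x of stick4_mid in the frame of canister between -0.043 and 0.043 m and y of stick4_mid in the frame of canister between -0.043 and 0.043 m and z of stick4_mid in the frame of canister between 0.02 and 0.105 m and x of stick5_mid in the frame of canister between -0.043 and 0.043 m and y of stick5_mid in the frame of canister between -0.043 and 0.043 m and z of stick5_mid in the frame of canister between 0.02 and 0.105 m and value of joint cap above 1 rad), for 0.2 s.
At the end, for the whole second after the job is handed in: The cap is shut (within 0.05 rad), every cinnamon stick is inside the canister, and the sharpening stone rests on the cork mat, its middle within 40 mm (across) and 55 mm (along) of the mat's middle (value of joint cap below 0.05 rad and linear speed of whetstone below 0.02 m/s and x of whetstone_mid in the frame of mat between -0.04 and 0.04 m and y of whetstone_mid in the frame of mat between -0.055 and 0.055 m and height (world z) of whetstone_mid below 0.04 m and x of stick1_mid in the frame of canister between -0.043 and 0.043 m and y of stick1_mid in the frame of canister between -0.043 and 0.043 m and z of stick1_mid in the frame of canister between 0.02 and 0.105 m and x of stick2_mid in the frame of canister between -0.043 and 0.043 m and y of stick2_mid in the frame of canister between -0.043 and 0.043 m and z of stick2_mid in the frame of canister between 0.02 and 0.105 m and x of stick3_mid in the frame of canister between -0.043 and 0.043 m and y of stick3_mid in the frame of canister between -0.043 and 0.043 m and z of stick3_mid in the frame of canister between 0.02 and 0.105 m and x of stick4_mid in the frame of canister between -0.043 and 0.043 m and y of stick4_mid in the frame of canister between -0.043 and 0.043 m and z of stick4_mid in the frame of canister between 0.02 and 0.105 m and x of stick5_mid in the frame of canister between -0.043 and 0.043 m and y of stick5_mid in the frame of canister between -0.043 and 0.043 m and z of stick5_mid in the frame of canister between 0.02 and 0.105 m); the robot touches nothing.
It fails at once if a spice jar is knocked over or pushed more than 60 mm out of its place (angle between any of spice_jar, paprika_jar, herb_jar's own z axis and vertical above 0.8 rad or distance of any of spice_jar, paprika_jar, herb_jar from where it was at the start of the episode above 0.06 m).
Of stick1, stick2, stick3, stick4, stick5 only 3 to 5 are there at a start; the rules pass over those that are not, and their reading is None.
At some moment in a run one of stick1, stick2, stick3, stick4, stick5 may be knocked a few centimetres aside while the robot is not near it.
Once in a run the grip may slacken for a moment while it holds something.
It also fails if it takes over 210 s, if anything falls off the work surface, if the arm or the gripper's body presses on something with over 40 N, if the wrist force passes 120 N, or if a joint passes its speed limit or range.

## Working session

There is one attempt and no reset: what is moved stays moved. The work goes in short steps, Python scripts to look and compute and a shell command to move; the robot and the scene stay as the last step left them, time stands still between calls to the robot, and variables do not carry over. Pictures are saved under pics/ and viewed, at most 14 in all, crops included, and the job is handed in when it is done.

```bash
ls; mkdir -p pics
python3 - <<'E'
from cell import r
import cv2,json
print({k:v for k,v in r.state().items()})
for n in ("top","side"):
    c=r.camera(n); cv2.imwrite(f"pics/{n}0.png",c["frame"]); print(n,c["mtx"].round(1).tolist(),c["extrinsics"].round(3).tolist())
E
```

```text
pics
{'time': 0.0, 'qpos': array([ 1.24421021,  0.62929908,  0.03845252,  1.51833475, -0.02700568,
        0.99631466, -0.02002757]), 'dq': array([ 1.34054775e-04, -1.00715591e-03,  1.48839024e-03, -5.01875961e-04,
       -6.71626853e-05,  1.44665529e-03, -9.59561935e-04]), 'tau': array([-8.88631748e-04, -5.49725890e+01,  1.14303298e+00, -1.86631984e+01,
       -5.22521872e-02,  2.36163090e-02,  1.47094133e-04]), 'ee_pos': array([ 167.44088134, -627.34555157,  183.59548852]), 'tool_rot': array([-9.09460828e-04,  9.91512945e-01,  1.30004754e-01, -1.30707708e-04]), 'ft_force': array([ 0.25549117, -0.41276183, -0.33000775]), 'torque': array([-0.06000088,  0.01101615, -0.01468771]), 'finger_force': 0.0, 'gripper_width': 94.04561845673621}
top [[430.2, 0.0, 315.6], [0.0, 430.2, 198.5], [0.0, 0.0, 1.0]] [[0.002, -0.997, 0.071, 547.731], [-1.0, -0.003, -0.006, 11.938], [0.006, -0.071, -0.997, 1114.193], [0.0, 0.0, 0.0, 1.0]]
side [[493.3, 0.0, 315.7], [0.0, 493.3, 205.7], [0.0, 0.0, 1.0]] [[0.992, -0.092, 0.081, 540.939], [-0.122, -0.673, 0.729, -912.715], [-0.013, -0.734, -0.679, 971.536], [0.0, 0.0, 0.0, 1.0]]
```

View pics/top0.png

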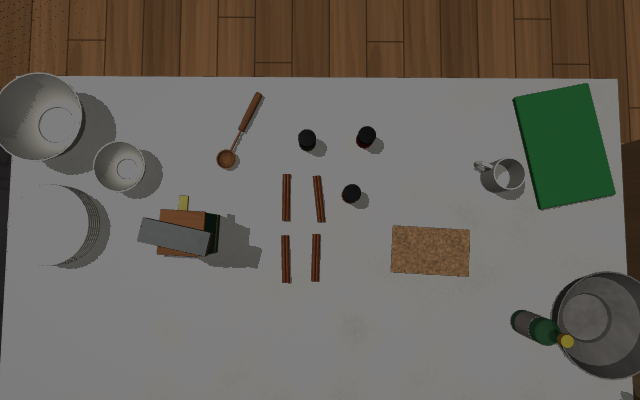

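View pics/side0.png

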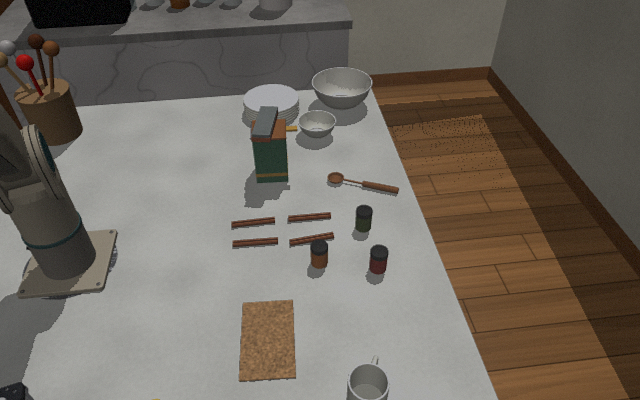

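Both views show four sticks: top-view pixels (286,198), (319,199), (286,259) and (316,258). The stone is at (175,237) on the canister, with the tab at (183,203). The mat is at (430,251) and the jars are at (307,140), (366,137) and (351,194).

```bash
cat > h.py <<'E'
from cell import r
import numpy as np, cv2
from scipy.spatial.transform import Rotation as R
def rot(s): q=s["tool_rot"]; return R.from_quat([q[1],q[2],q[3],q[0]])
def cloud(name):
    """frame, HxWx3 world points (nan where no depth)"""
    s=r.state(); c=r.camera(name); z=c["range_z"].astype(float); K=c["mtx"]
    v,u=np.indices(z.shape); z[z<=0]=np.nan
    P=np.dstack([(u-K[0,2])/K[0,0]*z,(v-K[1,2])/K[1,1]*z,z])
    if name=="wrist":
        T=np.eye(4); T[:3,:3]=rot(s).as_matrix(); T[:3,3]=s["ee_pos"]; T=T@c["tool_from_camera"]
    else: T=c["extrinsics"]
    return c["frame"],P@T[:3,:3].T+T[:3,3]
def rects(mask,P,amin=40):
    """metric min-area rectangles of blobs: centre xy, long, short, yaw of long axis (deg), median z"""
    n,l,st,ce=cv2.connectedComponentsWithStats(mask.astype(np.uint8)); out=[]
    for i in range(1,n):
        if st[i,4]<amin: continue
        p=P[l==i]; p=p[~np.isnan(p[:,0])]
        (cx,cy),(w,h),a=cv2.minAreaRect(p[:,:2].astype(np.float32))
        if w<h: w,h,a=h,w,a+90
        out.append((ce[i].round().tolist(),round(cx,1),round(cy,1),round(w),round(h),round((a+90)%180-90,1),round(float(np.median(p[:,2])),1)))
    return out
def hsv(f): return cv2.cvtColor(f,cv2.COLOR_BGR2HSV)
def look(x,y,z=None):pass
def plan(pos,zdir,ydir):
    """shift (units, current tool axes) and turn rotvec (units of 45deg, tool axes) to the wanted TCP pose"""
    s=r.state(); A=rot(s); zdir=np.array(zdir,float); zdir/=np.linalg.norm(zdir)
    y=np.array(ydir,float); y-=zdir*(y@zdir); y/=np.linalg.norm(y)
    best=min((R.from_matrix(np.c_[np.cross(q,zdir),q,zdir]) for q in (y,-y)),key=lambda B:(A.inv()*B).magnitude())
    t=(A.inv()*best).as_rotvec()/(np.pi/4); d=np.array(pos)-s["ee_pos"]
    print("turn",t.round(3),"shift(now)",(A.inv().apply(d)/250).round(3),"shift(after turn)",(best.inv().apply(d)/250).round(3))
def st():
    s=r.state(); print("t %.1f"%s["time"],"pos",s["ee_pos"].round(1),"x",rot(s).as_matrix()[:,0].round(3),"y",rot(s).as_matrix()[:,1].round(3),"z",rot(s).as_matrix()[:,2].round(3),"w %.1f ff %.1f"%(s["gripper_width"],s["finger_force"]),"F",s["ft_force"].round(1),"q",s["qpos"].round(2))
E
python3 - <<'E'
from h import *
f,P=cloud("top"); H=hsv(f); Z=P[...,2]; X=P[...,0];Y=P[...,1]
ws=(X>300)&(X<850)&(np.abs(Y)<420)
print("hi>172",rects(ws&(Z>180),P)); 
print("cap",rects(ws&(Z>152)&(Z<172),P))
print("tab",rects(ws&(Z>140)&(Z<180)&(H[...,0]>20)&(H[...,0]<35)&(H[...,1]>100),P,5))
print("jars",rects(ws&(Z>55)&(Z<80),P))
print("stk",rects(ws&(Z<30)&(Z>-10)&(H[...,0]<15)&(H[...,1]>90),P))
print("matz",rects(ws&(Z<14)&(Z>-10)&(H[...,0]<25)&(H[...,1]>60),P))
print("mid",rects(ws&(Z>18)&(Z<50),P))
E
```

```text
hi>172 [([174.0, 236.0], 531.6, 310.0, 150, 52, 77.4, 190.0)]
cap [([184.0, 215.0], 588.8, 297.2, 104, 66, 77.4, 163.9), ([174.0, 253.0], 491.2, 306.9, 99, 20, 77.6, 163.3)]
tab [([183.0, 202.0], 606.2, 299.1, 31, 19, -6.5, 164.1)]
jars [([366.0, 135.0], 781.0, -120.1, 44, 43, -61.7, 63.9), ([307.0, 138.0], 773.5, 28.5, 45, 42, 0.3, 64.2), ([484.0, 164.0], 709.6, -407.4, 30, 10, 68.0, 69.1), ([351.0, 193.0], 637.8, -82.5, 42, 42, -89.4, 64.7), ([212.0, 234.0], 537.0, 255.4, 95, 2, -3.6, 67.4)]
stk [([232.0, 146.0], 780.3, 219.2, 159, 49, -18.7, 11.1), ([286.0, 198.0], 630.6, 82.6, 119, 18, -0.0, 11.1), ([319.0, 199.0], 627.1, -2.3, 119, 18, 6.1, 11.2), ([285.0, 259.0], 473.2, 82.8, 120, 19, 2.1, 11.4), ([315.0, 257.0], 476.3, 5.8, 119, 19, -1.8, 11.3), ([397.0, 247.0], 501.5, -204.2, 40, 17, 11.2, 4.6), ([396.0, 261.0], 468.3, -200.9, 35, 20, 37.6, 5.1), ([410.0, 265.0], 459.2, -235.5, 49, 23, 45.5, 5.2), ([425.0, 266.0], 451.7, -274.0, 46, 26, -55.0, 5.1), ([461.0, 267.0], 455.0, -368.1, 46, 25, -39.8, 4.6), ([438.0, 269.0], 447.0, -307.1, 43, 20, -89.2, 4.8)]
matz [([227.0, 157.0], 749.3, 218.7, 103, 51, -43.2, 7.5), ([286.0, 198.0], 630.6, 82.8, 119, 19, 0.4, 10.8), ([319.0, 199.0], 628.4, -2.4, 121, 20, 6.1, 10.8), ([430.0, 251.0], 493.8, -290.4, 203, 120, 86.6, 4.8), ([285.0, 259.0], 473.3, 82.5, 120, 19, 2.1, 11.0), ([315.0, 258.0], 476.0, 5.7, 119, 20, -1.8, 11.0)]
mid [([243.0, 123.0], 820.9, 192.8, 35, 13, -25.5, 19.3), ([362.0, 143.0], 769.2, -112.2, 41, 14, 55.9, 35.2), ([216.0, 233.0], 536.7, 255.0, 97, 3, -3.7, 35.3)]
```

Run:
```python
from h import *
st()
plan([500,-200,330],[0,0,-1],[.976,-.218,0]); plan([531.6,310,330],[0,0,-1],[.976,-.218,0])
```

```text
t 0.1 pos [ 167.5 -627.5  183.8] x [ 0.966  0.258 -0.   ] y [ 0.258 -0.966 -0.001] z [-0.     0.001 -1.   ] w 93.8 ff 0.0 F [-0.2  0.3 -0.6] q [ 1.24  0.63  0.04  1.52 -0.03  1.   -0.02]
turn [-2.000e-03 -1.000e-03 -1.388e+00] shift(now) [ 1.726 -1.31  -0.583] shift(after turn) [ 1.959  0.925 -0.585]
turn [-2.000e-03 -1.000e-03 -1.388e+00] shift(now) [ 2.374 -3.249 -0.58 ] shift(after turn) [ 3.977  0.604 -0.585]
```

```bash
python3 -m crank '[[0,0,-0.139,0,0,-0.058,-1],[0,0,-0.139,0,0,-0.058,-1],[0,0,-0.139,0,0,-0.058,-1],[0,0,-0.139,0,0,-0.058,-1],[0,0,-0.139,0,0,-0.058,-1],[0,0,-0.139,0,0,-0.058,-1],[0,0,-0.139,0,0,-0.058,-1],[0,0,-0.139,0,0,-0.058,-1],[0,0,-0.139,0,0,-0.058,-1],[0,0,-0.139,0,0,-0.058,-1]]' 30
python3 -m crank '[[0,0,0,0.163,0.077,0,-1],[0,0,0,0.163,0.077,0,-1],[0,0,0,0.163,0.077,0,-1],[0,0,0,0.163,0.077,0,-1],[0,0,0,0.163,0.077,0,-1],[0,0,0,0.163,0.077,0,-1],[0,0,0,0.163,0.077,0,-1],[0,0,0,0.163,0.077,0,-1],[0,0,0,0.163,0.077,0,-1],[0,0,0,0.163,0.077,0,-1],[0,0,0,0.163,0.077,0,-1],[0,0,0,0.163,0.077,0,-1]]' 
python3 -m crank '[[0,0,0,0.168,-0.027,0,-1],[0,0,0,0.168,-0.027,0,-1],[0,0,0,0.168,-0.027,0,-1],[0,0,0,0.168,-0.027,0,-1],[0,0,0,0.168,-0.027,0,-1],[0,0,0,0.168,-0.027,0,-1],[0,0,0,0.168,-0.027,0,-1],[0,0,0,0.168,-0.027,0,-1],[0,0,0,0.168,-0.027,0,-1],[0,0,0,0.168,-0.027,0,-1],[0,0,0,0.168,-0.027,0,-1],[0,0,0,0.168,-0.027,0,-1],[0,0,0,0,0,0,-1]]'
python3 - <<'E'
from h import *
st()
plan([531.6,310,184],[0,0,-1],[.976,-.218,0])
E
```

```text
time: 1.15
ee_pos: [167.5, -627.8, 329.7]
tool_rot: [-0.0, 0.779, 0.628, 0.0]
ft_force: [0.3, -0.1, -0.1]
gripper_width: 93.8
finger_force: 0.0
time: 2.35
ee_pos: [499.7, -199.2, 329.4]
tool_rot: [-0.0, 0.78, 0.626, -0.0]
ft_force: [0.6, -1.4, -0.6]
gripper_width: 94.1
finger_force: 0.0
t 2.4 pos [ 499.7 -199.2  329.4] x [ 0.217  0.976 -0.   ] y [ 0.976 -0.217 -0.   ] z [-0. -0. -1.] w 94.1 ff 0.0 F [ 0.6 -1.4 -0.6] q [ 0.62  0.35 -0.42  1.6   0.15  1.22 -0.05]
turn [-0.     0.     0.001] shift(now) [ 2.016 -0.317  0.581] shift(after turn) [ 2.016 -0.319  0.582]invalid input
```

```bash
python3 -m crank '[[0,0,0,0.168,-0.0265,0,-1],[0,0,0,0.168,-0.0265,0,-1],[0,0,0,0.168,-0.0265,0,-1],[0,0,0,0.168,-0.0265,0,-1],[0,0,0,0.168,-0.0265,0,-1],[0,0,0,0.168,-0.0265,0,-1],[0,0,0,0.168,-0.0265,0,-1],[0,0,0,0.168,-0.0265,0,-1],[0,0,0,0.168,-0.0265,0,-1],[0,0,0,0.168,-0.0265,0,-1],[0,0,0,0.168,-0.0265,0,-1],[0,0,0,0.168,-0.0265,0,-1]]'
python3 -m crank '[[0,0,0,0,0,0.1,-1],[0,0,0,0,0,0.1,-1],[0,0,0,0,0,0.1,-1],[0,0,0,0,0,0.05,-1],[0,0,0,0,0,0,-1]]'
python3 - <<'E'
from h import *
st()
plan([531.6,310,184],[0,0,-1],[.976,-.218,0])
E
```

```text
time: 3.55
ee_pos: [530.5, 309.9, 329.2]
tool_rot: [0.0, 0.78, 0.626, -0.0]
ft_force: [0.6, -0.1, 1.1]
gripper_width: 93.7
finger_force: 0.0
time: 4.05
ee_pos: [529.7, 307.6, 240.2]
tool_rot: [-0.0, 0.78, 0.626, -0.002]
ft_force: [-0.1, 0.1, 0.6]
gripper_width: 93.9
finger_force: 0.0
t 4.0 pos [529.7 307.6 240.2] x [ 0.217  0.976 -0.003] y [ 0.976 -0.217 -0.003] z [-0.003 -0.002 -1.   ] w 93.9 ff 0.0 F [-0.1  0.1  0.6] q [-0.25  0.56 -0.52  1.54  0.3   1.12 -1.06]
turn [-0.003  0.004  0.002] shift(now) [0.012 0.006 0.225] shift(after turn) [0.011 0.005 0.225]
```

```bash
python3 -m crank '[[0,0,0,0.011,0.006,0.06,-1],[0,0,0,0,0,0.06,-1],[0,0,0,0,0,0.06,-1],[0,0,0,0,0,0.045,-1],[0,0,0,0,0,0,-1],[0,0,0,0,0,0,1],[0,0,0,0,0,0,1],[0,0,0,0,0,0,1],[0,0,0,0,0,0,1],[0,0,0,0,0,0,1],[0,0,0,0,0,0,1],[0,0,0,0,0,0,1]]' 30
python3 -m crank '[[0,0,0,0,0,0,1],[0,0,0,0,0,0,1],[0,0,0,0,0,-0.04,1],[0,0,0,0,0,-0.08,1],[0,0,0,0,0,-0.08,1],[0,0,0,0,0,-0.1,1],[0,0,0,0,0,-0.1,1]]'
python3 - <<'E'
from h import *
st()
plan([500,-30,290],[0,0,-1],[.999,-.05,0])
plan([493.8,-290.4,290],[0,0,-1],[.998,.059,0])
E
```

```text
time: 5.25
ee_pos: [532.7, 310.9, 185.8]
tool_rot: [0.0, 0.78, 0.626, 0.0]
ft_force: [0.2, -0.5, -0.2]
gripper_width: 41.4
finger_force: 0.0
time: 5.95
ee_pos: [532.5, 311.0, 287.4]
tool_rot: [-0.0, 0.78, 0.626, 0.0]
ft_force: [-0.0, -0.9, 0.2]
gripper_width: 0.7
finger_force: 0.0
t 6.0 pos [532.5 311.  287.4] x [0.216 0.976 0.   ] y [ 0.976 -0.216  0.   ] z [ 0.  0. -1.] w 0.7 ff 0.0 F [-0.  -0.9  0.2] q [-0.25  0.53 -0.53  1.46  0.28  1.22 -1.04]
turn [ 0.    -0.    -0.214] shift(now) [-1.36   0.168 -0.011] shift(after turn) [-1.369 -0.062 -0.01 ]
turn [ 0.    -0.    -0.353] shift(now) [-2.382  0.369 -0.011] shift(after turn) [-2.392 -0.297 -0.01 ]
```

Run:
```python
from h import *
f,P=cloud("wrist"); cv2.imwrite("pics/w1.png",f)
f,P=cloud("side"); cv2.imwrite("pics/s1.png",cv2.resize(f[60:300,180:500],None,fx=2,fy=2)); Z=P[...,2]; Y=P[...,1]; X=P[...,0]
```

```text
(no output)
```

View pics/s1.png

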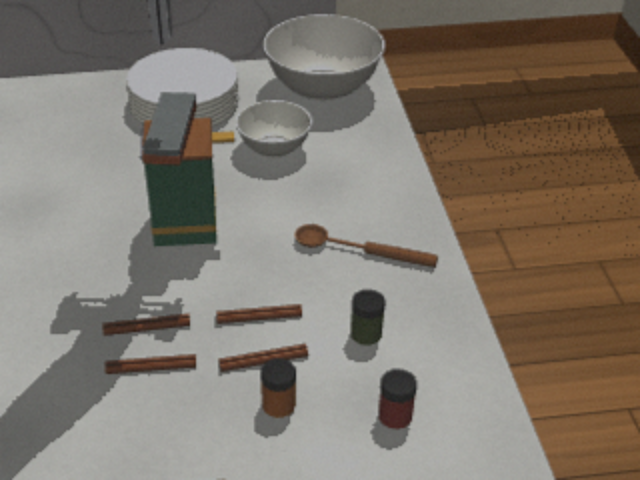

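View pics/w1.png

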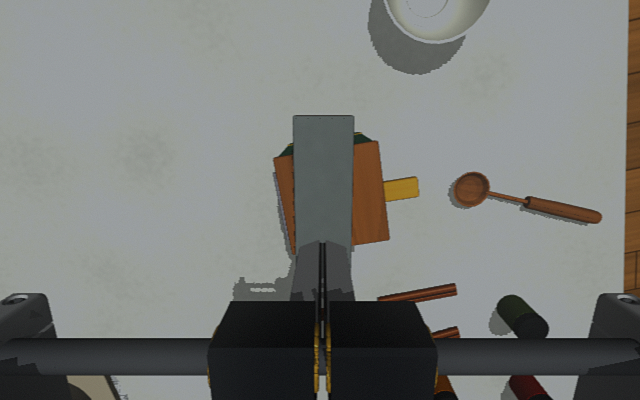

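Run:
```python
from h import *
f,P=cloud("wrist"); Z=P[...,2]
print("wrist: stone",rects((Z>180)&(Z<200),P)[:4]); H=hsv(f)
print(rects((Z>5)&(Z<16)&(H[...,0]<15)&(H[...,1]>90),P))
print(r.camera("wrist")["tool_from_camera"].round(3).tolist())
c=r.camera("side"); f=c["frame"]
E4=np.linalg.inv(c["extrinsics"]); p=E4[:3,:3]@r.state()["ee_pos"]+E4[:3,3]; p=c["mtx"]@p; print("ee in side",p[:2]/p[2])
cv2.imwrite("pics/s2.png",np.vstack([f,r.camera("top")["frame"]])[::1]); 
a=cv2.imread("pics/s2.png"); cv2.imwrite("pics/s2.png",cv2.resize(a,None,fx=.75,fy=.75))
```

```text
wrist: stone [([321.0, 181.0], 534.6, 314.6, 140, 52, 77.5, 190.5)]
[([475.0, 193.0], 758.6, 231.2, 106, 50, -10.1, 11.8), ([422.0, 295.0], 633.2, 83.5, 118, 18, -1.3, 11.7), ([446.0, 334.0], 671.4, 8.8, 39, 14, -13.7, 11.4), ([516.0, 379.0], 777.3, -108.6, 41, 16, 27.9, 11.6)]
[[-0.0, -0.962, -0.274, 79.441], [1.0, -0.001, 0.0, -0.089], [-0.0, -0.274, 0.962, -200.797], [0.0, 0.0, 0.0, 1.0]]
ee in side [261.5142623  89.7721786]
```

View pics/s2.png

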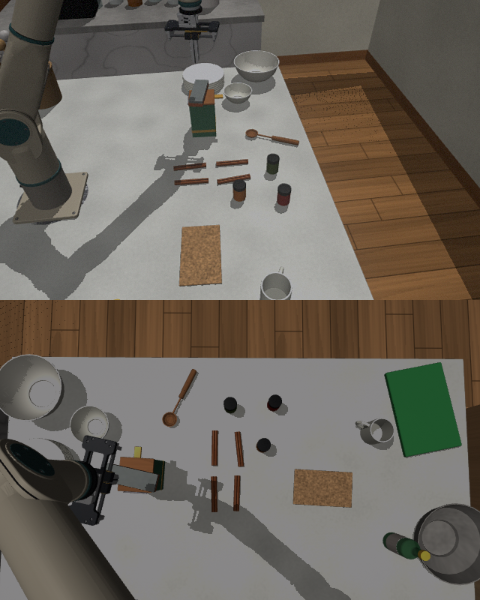

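Run:
```python
from h import *
st()
f,P=cloud("wrist"); s=r.state(); T=rot(s).inv().apply((P-s["ee_pos"]).reshape(-1,3)).reshape(P.shape)
for v in range(225,400,12): print(v,[T[v,u].round(0).tolist() for u in (317,322,330)])
f,P=cloud("side"); Z=P[...,2];X=P[...,0];Y=P[...,1]
print("stone side",rects((Z>180)&(Z<200)&(X>400)&(X<650)&(Y<420),P))
```

```text
t 6.2 pos [532.2 310.4 284.8] x [ 0.217  0.976 -0.001] y [ 0.976 -0.217 -0.001] z [-0.001 -0.001 -1.   ] w 0.2 ff 0.0 F [-0.6 -1.1 -0.6] q [-0.25  0.53 -0.53  1.47  0.28  1.22 -1.04]
225 [[-22.0, -5.0, 94.0], [-22.0, -0.0, 95.0], [-22.0, 7.0, 94.0]]
237 [[-33.0, -5.0, 94.0], [-33.0, -0.0, 94.0], [-34.0, 7.0, 95.0]]
249 [[9.0, -3.0, -35.0], [8.0, -0.0, -31.0], [10.0, 4.0, -36.0]]
261 [[9.0, -2.0, -49.0], [8.0, -0.0, -46.0], [9.0, 4.0, -49.0]]
273 [[9.0, -2.0, -62.0], [7.0, -0.0, -57.0], [9.0, 3.0, -61.0]]
285 [[9.0, -2.0, -72.0], [2.0, -0.0, -59.0], [9.0, 3.0, -72.0]]
297 [[10.0, -2.0, -84.0], [-3.0, -0.0, -61.0], [9.0, 3.0, -81.0]]
309 [[9.0, -2.0, -90.0], [-223.0, -0.0, 277.0], [33.0, 2.0, -128.0]]
321 [[9.0, -2.0, -98.0], [-251.0, -0.0, 285.0], [32.0, 2.0, -132.0]]
333 [[31.0, -1.0, -134.0], [-272.0, -0.0, 284.0], [31.0, 2.0, -135.0]]
345 [[30.0, -1.0, -136.0], [28.0, -0.0, -134.0], [30.0, 2.0, -137.0]]
357 [[29.0, -1.0, -139.0], [27.0, -0.0, -137.0], [29.0, 2.0, -140.0]]
369 [[26.0, -1.0, -139.0], [24.0, -0.0, -138.0], [27.0, 2.0, -140.0]]
381 [[24.0, -1.0, -140.0], [-367.0, -0.0, 285.0], [24.0, 2.0, -141.0]]
393 [[-7.0, -2.0, -112.0], [-393.0, -0.0, 285.0], [16.0, 2.0, -136.0]]
stone side [([264.0, 122.0], 531.7, 306.6, 159, 54, 77.3, 190.1)]
```

Run:
```python
from h import *
st()
f,P=cloud("side"); Z=P[...,2];X=P[...,0];Y=P[...,1]
m=(np.abs(X-532)<120)&(np.abs(Y-311)<100)&(Z>200)&(Z<520)
for z in range(200,500,15):
    k=m&(Z>=z)&(Z<z+15)
    if k.any(): print(z,k.sum(),"x",X[k].min().round(),X[k].max().round(),"y",Y[k].min().round(),Y[k].max().round())
f,P=cloud("wrist"); s=r.state(); T=rot(s).inv().apply((P-s["ee_pos"]).reshape(-1,3)).reshape(P.shape)
for v in range(238,252,1): print(v,T[v,316].round(0).tolist(),T[v,325].round(0).tolist())
```

```text
t 6.3 pos [532.1 310.4 284.5] x [ 0.217  0.976 -0.002] y [ 0.976 -0.217 -0.002] z [-0.002 -0.001 -1.   ] w 0.4 ff 0.0 F [0.2 0.2 0.7] q [-0.25  0.53 -0.53  1.47  0.28  1.22 -1.04]
305 32 x 518.0 545.0 y 296.0 321.0
320 55 x 518.0 545.0 y 297.0 312.0
335 53 x 517.0 545.0 y 296.0 314.0
350 59 x 518.0 546.0 y 295.0 317.0
365 54 x 517.0 544.0 y 295.0 312.0
380 61 x 517.0 545.0 y 295.0 316.0
395 60 x 447.0 614.0 y 257.0 358.0
410 315 x 446.0 607.0 y 259.0 352.0
425 313 x 440.0 621.0 y 257.0 329.0
440 658 x 439.0 622.0 y 259.0 361.0
455 157 x 488.0 553.0 y 285.0 330.0
470 94 x 487.0 553.0 y 274.0 329.0
485 177 x 487.0 569.0 y 268.0 320.0
238 [-34.0, -6.0, 94.0] [-34.0, 2.0, 94.0]
239 [-36.0, -6.0, 96.0] [-35.0, 2.0, 94.0]
240 [-36.0, -6.0, 94.0] [-36.0, 2.0, 94.0]
241 [9.0, -4.0, -22.0] [-37.0, 2.0, 94.0]
242 [9.0, -3.0, -23.0] [-38.0, 2.0, 93.0]
243 [9.0, -3.0, -26.0] [7.0, 1.0, -22.0]
244 [9.0, -3.0, -27.0] [7.0, 1.0, -23.0]
245 [9.0, -3.0, -29.0] [7.0, 1.0, -25.0]
246 [9.0, -3.0, -30.0] [7.0, 1.0, -26.0]
247 [9.0, -3.0, -31.0] [8.0, 1.0, -28.0]
248 [9.0, -3.0, -33.0] [7.0, 1.0, -28.0]
249 [9.0, -3.0, -34.0] [8.0, 1.0, -31.0]
250 [9.0, -3.0, -35.0] [7.0, 1.0, -31.0]
251 [9.0, -3.0, -37.0] [8.0, 1.0, -34.0]
```

Both cameras show that the real fingertips are about 21 mm behind the reported TCP, where the brief puts them 17 mm ahead. The reported TCP is therefore about 38.5 mm too far along the tool's z. That is why the grasp closed above the stone, so I'll correct for it in the planner.

```bash
sed -i 's|^def look.*|OFF=38.5  # reported TCP stands this far ahead of the true one (seen in side and wrist depth)|; s|d=np.array(pos)-s\["ee_pos"\]|d=np.array(pos)+OFF*zdir-s["ee_pos"]|; s|print("t %.1f"%s\["time"\],"pos",s\["ee_pos"\].round(1)|print("t %.1f"%s["time"],"TCP",(s["ee_pos"]-OFF*rot(s).as_matrix()[:,2]).round(1)|' h.py
python3 -m crank '[[0,0,0,0,0,0,-1],[0,0,0,0,0,0,-1],[0,0,0,0,0,0,-1],[0,0,0,0,0,0,-1],[0,0,0,0,0,0,-1],[0,0,0,0,0,0,-1],[0,0,0,0,0,0,-1],[0,0,0,0,0,0,-1],[0,0,0,0,0,0,-1],[0,0,0,0,0,0,-1],[0,0,0,0,0,0,-1],[0,0,0,0,0,0,-1]]' 
python3 -m crank '[[0,0,0,0,0,0.09,-1],[0,0,0,0,0,0.09,-1],[0,0,0,0,0,0.09,-1],[0,0,0,0,0,0.09,-1],[0,0,0,0,0,0.08,-1],[0,0,0,0,0,0.05,-1],[0,0,0,0,0,0,-1]]'
python3 - <<'E'
from h import *
st();plan([532,311,184],[0,0,-1],[.976,-.218,0])
E
```

```text
time: 7.65
ee_pos: [532.7, 311.0, 285.7]
tool_rot: [0.0, 0.78, 0.626, 0.0]
ft_force: [-0.6, 0.4, -0.0]
gripper_width: 92.1
finger_force: 0.0
time: 8.35
ee_pos: [531.8, 310.1, 161.6]
tool_rot: [-0.0, 0.78, 0.626, -0.002]
ft_force: [-0.9, -0.8, 0.9]
gripper_width: 94.1
finger_force: 0.0
t 8.3 TCP [531.9 310.2 200.1] x [ 0.217  0.976 -0.002] y [ 0.976 -0.217 -0.002] z [-0.003 -0.002 -1.   ] w 94.1 ff 0.0 F [-0.9 -0.8  0.9] q [-0.27  0.64 -0.49  1.63  0.35  0.96 -1.11]
turn [-0.003  0.003  0.002] shift(now) [0.004 0.    0.064] shift(after turn) [0.004 0.    0.064]
```

```bash
python3 -m crank '[[0,0,0,0,0,0.04,-1],[0,0,0,0,0,0.02,-1],[0,0,0,0,0,0,-1],[0,0,0,0,0,0,1],[0,0,0,0,0,0,1],[0,0,0,0,0,0,1],[0,0,0,0,0,0,1],[0,0,0,0,0,0,1],[0,0,0,0,0,0,1],[0,0,0,0,0,0,1],[0,0,0,0,0,0,1],[0,0,0,0,0,0,1]]' 40
python3 -m crank '[[0,0,0,0,0,-0.02,1],[0,0,0,0,0,-0.04,1],[0,0,0,0,0,-0.08,1],[0,0,0,0,0,-0.08,1],[0,0,0,0,0,-0.08,1],[0,0,0,0,0,-0.08,1],[0,0,0,0,0,0,1]]'
python3 - <<'E'
from h import *
st()
plan([500,-30,270],[0,0,-1],[.976,-.218,0])
plan([493.8,-290.4,270],[0,0,-1],[.998,.059,0])
E
```

```text
time: 9.55
ee_pos: [532.9, 310.9, 148.3]
tool_rot: [0.0, 0.78, 0.626, 0.0]
ft_force: [0.4, -0.4, 0.9]
gripper_width: 51.6
finger_force: 40.0
time: 10.25
ee_pos: [533.8, 312.5, 246.4]
tool_rot: [0.0, 0.78, 0.626, 0.003]
ft_force: [0.1, -0.4, -3.2]
gripper_width: 52.0
finger_force: 40.0
t 10.2 TCP [533.7 312.3 284.9] x [0.217 0.976 0.004] y [ 0.976 -0.217  0.004] z [ 0.004  0.003 -1.   ] w 52.0 ff 40.0 F [ 0.1 -0.4 -3.2] q [-0.26  0.56 -0.53  1.53  0.3   1.13 -1.06]
turn [ 0.005 -0.005  0.002] shift(now) [-1.367  0.164  0.054] shift(after turn) [-1.366  0.166  0.06 ]
turn [ 0.005 -0.005 -0.353] shift(now) [-2.389  0.366  0.051] shift(after turn) [-2.398 -0.302  0.06 ]
```

```bash
python3 -m crank '[[0,0,0,-0.06,0.008,0,1],[0,0,0,-0.124,0.015,0,1],[0,0,0,-0.124,0.015,0,1],[0,0,0,-0.124,0.015,0,1],[0,0,0,-0.124,0.015,0,1],[0,0,0,-0.124,0.015,0,1],[0,0,0,-0.124,0.015,0,1],[0,0,0,-0.124,0.015,0,1],[0,0,0,-0.124,0.015,0,1],[0,0,0,-0.124,0.015,0,1],[0,0,0,-0.124,0.015,0,1],[0,0,0,-0.06,0.007,0,1]]'
python3 -m crank '[[0,0,0,-0.06,0.012,0,1],[0,0,0,-0.12,0.024,0,1],[0,0,0,-0.12,0.024,0,1],[0,0,0,-0.12,0.024,0,1],[0,0,0,-0.12,0.024,0,1],[0,0,0,-0.12,0.024,0,1],[0,0,0,-0.12,0.024,0,1],[0,0,0,-0.12,0.024,0,1],[0,0,0,-0.12,0.022,0,1]]'
python3 -m crank '[[0,0,-0.09,0,0,0,1],[0,0,-0.09,0,0,0,1],[0,0,-0.09,0,0,0,1],[0,0,-0.08,0,0,0,1],[0,0,0,0,0,0.08,1],[0,0,0,0,0,0.08,1],[0,0,0,0,0,0.08,1],[0,0,0,0,0,0.08,1],[0,0,0,0,0,0.08,1],[0,0,0,0,0,0.08,1],[0,0,0,0,0,0.08,1],[0,0,0,0,0,0,1]]'
python3 - <<'E'
from h import *
st()
plan([493.8,-290.4,29],[0,0,-1],[.998,.059,0])
f,P=cloud("side");Z=P[...,2]; print(rects((Z>40)&(Z<150)&(np.abs(P[...,0]-494)<120)&(np.abs(P[...,1]+290)<110),P,30))
E
```

```text
time: 11.45
ee_pos: [496.6, -34.9, 241.6]
tool_rot: [-0.0, 0.781, 0.624, -0.002]
ft_force: [-0.2, 0.3, -3.8]
gripper_width: 51.7
finger_force: 40.0
time: 12.35
ee_pos: [490.8, -291.4, 241.6]
tool_rot: [-0.001, 0.78, 0.626, -0.001]
ft_force: [0.6, 0.7, -2.7]
gripper_width: 51.6
finger_force: 40.0
time: 13.55
ee_pos: [488.8, -289.1, 99.7]
tool_rot: [-0.004, 0.687, 0.727, -0.001]
ft_force: [-0.8, -0.1, -3.6]
gripper_width: 51.7
finger_force: 40.0
t 13.6 TCP [ 489.1 -289.3  138.2] x [-0.056  0.998  0.004] y [ 0.998  0.056 -0.008] z [-0.008  0.003 -1.   ] w 51.7 ff 40.0 F [-0.8 -0.1 -3.6] q [ 0.77  0.66 -0.45  1.82  0.4   0.77  0.17]
turn [-0.01  -0.005 -0.004] shift(now) [-0.008  0.023  0.436] shift(after turn) [-0.006  0.02   0.437]
[([255.0, 277.0], 484.5, -229.2, 50, 14, 1.9, 142.1), ([259.0, 311.0], 490.6, -306.0, 126, 74, -76.5, 141.2)]
```

```bash
python3 -m crank '[[0,0,0,-0.006,0.02,0.08,1],[0,0,0,0,0,0.08,1],[0,0,0,0,0,0.08,1],[0,0,0,0,0,0.08,1],[0,0,0,0,0,0.06,1],[0,0,0,0,0,0.03,1],[0,0,0,0,0,0.015,1],[0,0,0,0,0,0,1]]'
python3 - <<'E'
from h import *
st()
plan([493.8,-290.4,28],[0,0,-1],[.998,.059,0])
E
```

```text
time: 14.4
ee_pos: [498.7, -291.1, -2.8]
tool_rot: [0.0, 0.687, 0.727, 0.0]
ft_force: [-0.2, -0.0, -3.4]
gripper_width: 51.7
finger_force: 40.0
t 14.4 TCP [ 498.6 -291.1   35.7] x [-0.057  0.998 -0.   ] y [0.998 0.057 0.   ] z [ 0. -0. -1.] w 51.7 ff 40.0 F [-0.2 -0.  -3.4] q [ 0.71  0.81 -0.36  1.86  0.5   0.56  0.08]
turn [ 0.     0.    -0.003] shift(now) [ 0.004 -0.019  0.031] shift(after turn) [ 0.004 -0.019  0.031]
```

```bash
python3 -m crank '[[0,0,0,0.002,-0.016,0.02,1],[0,0,0,0,0,0.01,1],[0,0,0,0,0,0,1],[0,0,0,0,0,0,-1],[0,0,0,0,0,0,-1],[0,0,0,0,0,0,-1],[0,0,0,0,0,0,-1],[0,0,0,0,0,0,-1],[0,0,0,0,0,0,-1]]'
python3 -m crank '[[0,0,0,0,0,-0.08,-1],[0,0,0,0,0,-0.12,-1],[0,0,0,0,0,-0.16,-1],[0,0,0,0,0,-0.16,-1],[0,0,0,0,0,-0.16,-1],[0,0,0,0,0,-0.16,-1],[0,0,0,0,0,-0.16,-1],[0,0,0,0,0,0,-1]]'
python3 - <<'E'
from h import *
f,P=cloud("side");Z=P[...,2]; print("stone",rects((Z>20)&(Z<60)&(np.abs(P[...,0]-494)<120)&(np.abs(P[...,1]+290)<110),P,30))
st()
c,s=np.cos(np.radians(-3.8)),np.sin(np.radians(-3.8)); ph=np.radians(30)
plan([600,0,300],[0,0,-1],[.066,.998,0])
plan([610,298,300],[0,0,-1],[.066,.998,0])
E
```

```text
time: 15.3
ee_pos: [494.5, -290.7, -10.5]
tool_rot: [0.0, 0.687, 0.727, 0.0]
ft_force: [0.4, 0.2, -0.4]
gripper_width: 93.1
finger_force: 0.0
time: 16.1
ee_pos: [498.0, -291.8, 245.1]
tool_rot: [0.005, 0.687, 0.727, 0.001]
ft_force: [0.8, 0.4, -0.2]
gripper_width: 94.2
finger_force: 0.0
stone [([266.0, 334.0], 493.1, -290.8, 155, 52, -86.8, 31.5)]
t 16.1 TCP [ 495.9 -291.2  280.7] x [-0.056  0.998 -0.003] y [0.998 0.056 0.005] z [ 0.005 -0.003 -1.   ] w 93.6 ff 0.0 F [-0.9 -1.1 -0.4] q [ 0.83  0.5  -0.54  1.65  0.29  1.06  0.26]
turn [ 0.002  0.008 -1.844] shift(now) [ 1.14   0.481 -0.078] shift(after turn) [-0.338  1.19  -0.077]
turn [ 0.002  0.008 -1.844] shift(now) [ 2.328  0.588 -0.082] shift(after turn) [-0.299  2.382 -0.077]
```

```bash
python3 -m crank '[[0,0,-0.154,0,0,-0.007,-1],[0,0,-0.154,0,0,-0.007,-1],[0,0,-0.154,0,0,-0.007,-1],[0,0,-0.154,0,0,-0.007,-1],[0,0,-0.154,0,0,-0.007,-1],[0,0,-0.154,0,0,-0.007,-1],[0,0,-0.154,0,0,-0.007,-1],[0,0,-0.154,0,0,-0.007,-1],[0,0,-0.154,0,0,-0.007,-1],[0,0,-0.154,0,0,-0.007,-1],[0,0,-0.154,0,0,-0.007,-1],[0,0,-0.15,0,0,0,-1]]'
python3 -m crank '[[0,0,0,-0.05,0.17,0,-1],[0,0,0,-0.05,0.17,0,-1],[0,0,0,-0.05,0.17,0,-1],[0,0,0,-0.05,0.17,0,-1],[0,0,0,-0.05,0.17,0,-1],[0,0,0,-0.05,0.17,0,-1],[0,0,0,-0.038,0.17,0,-1]]'
python3 -m crank '[[0,0,0,0.006,0.17,0,-1],[0,0,0,0.006,0.17,0,-1],[0,0,0,0.006,0.17,0,-1],[0,0,0,0.006,0.17,0,-1],[0,0,0,0.006,0.17,0,-1],[0,0,0,0.006,0.17,0,-1],[0,0,0,0.006,0.17,0,-1],[0,0,0,0,0,0,-1]]'
python3 - <<'E'
from h import *
f,P=cloud("wrist");Z=P[...,2]; H=hsv(f)
print("cap",rects((Z>152)&(Z<172)&(H[...,0]<18)&(H[...,1]>60)&(P[...,1]>200)&(P[...,1]<400)&(P[...,0]<720),P),"tab",rects((Z>150)&(Z<172)&(H[...,0]>18)&(H[...,0]<35)&(H[...,1]>100)&(P[...,1]>200)&(P[...,0]<700),P,20))
st()
for p in (20,30,45):
  ph=np.radians(p); c,s=np.cos(np.radians(-3.8)),np.sin(np.radians(-3.8))
  z=np.array([np.sin(ph)*c,np.sin(ph)*s,-np.cos(ph)]); t=np.array([610.7,298.6,160])
  print(p); plan(t-80*z,z,[.066,.998,0])
E
```

```text
time: 17.35
ee_pos: [493.6, -290.5, 257.2]
tool_rot: [-0.001, 0.03, 1.0, 0.001]
ft_force: [0.2, -1.3, -0.6]
gripper_width: 94.3
finger_force: 0.0
time: 18.05
ee_pos: [598.0, 1.9, 256.9]
tool_rot: [-0.001, 0.033, 0.999, -0.0]
ft_force: [0.4, -0.9, -0.0]
gripper_width: 93.9
finger_force: 0.0
time: 18.85
ee_pos: [603.6, 306.0, 256.7]
tool_rot: [-0.002, 0.028, 1.0, 0.002]
ft_force: [-1.1, -0.1, 0.4]
gripper_width: 94.3
finger_force: 0.0
cap [([314.0, 127.0], 541.3, 302.4, 100, 100, -3.2, 164.5)] tab [([314.0, 207.0], 607.5, 298.5, 33, 18, -3.1, 164.4)]
t 18.9 TCP [605.1 301.9 295.2] x [-0.998  0.059  0.003] y [0.059 0.998 0.   ] z [-0.003  0.001 -1.   ] w 94.0 ff 0.0 F [ 0.5 -0.1 -0.3] q [-0.08  0.73 -0.84  1.32  0.53  1.33  0.6 ]
20
turn [ 0.002 -0.449  0.008] shift(now) [ 0.032 -0.012  0.231] shift(after turn) [ 0.11  -0.012  0.205]
30
turn [ 0.003 -0.671  0.008] shift(now) [ 0.058 -0.011  0.243] shift(after turn) [ 0.173 -0.012  0.181]
45
turn [ 0.004 -1.004  0.008] shift(now) [ 0.093 -0.011  0.27 ] shift(after turn) [ 0.257 -0.012  0.124]
```

```bash
python3 -m crank '[[0,-0.13,0,0,0,0,-1],[0,-0.14,0,0,0,0,-1],[0,-0.14,0,0,0,0,-1],[0,-0.14,0,0,0,0,-1],[0,-0.12,0.005,0,0,0,-1],[0,0,0,0.04,0,0.04,-1],[0,0,0,0.04,0,0.04,-1],[0,0,0,0.04,0,0.04,-1],[0,0,0,0.04,-0.01,0.04,-1],[0,0,0,0,0,0,-1]]'
cat >> h.py <<'E'
HG=np.array([491.4,305.2,155.]); CX=np.array([.9984,-.056,0]); CY=np.array([.056,.9984,0])
def cap_pt(th,d,n=0): return HG+d*(np.cos(th)*CX+np.sin(th)*np.array([0,0,1]))+n*(-np.sin(th)*CX+np.cos(th)*np.array([0,0,1]))
def zd(p): p=np.radians(p); return np.sin(p)*CX-np.cos(p)*np.array([0,0,1])
E
python3 - <<'E'
from h import *
st(); plan(cap_pt(0,121,5),zd(30),CY)
E
```

```text
time: 19.9
ee_pos: [591.6, 293.3, 201.1]
tool_rot: [0.258, 0.034, 0.965, -0.011]
ft_force: [0.2, -0.1, -0.1]
gripper_width: 93.4
finger_force: 0.0
t 19.9 TCP [572.5 294.8 234.5] x [-0.865  0.06  -0.499] y [ 0.071  0.997 -0.003] z [ 0.498 -0.038 -0.867] w 93.4 ff 0.0 F [ 0.2 -0.1 -0.1] q [-0.32  0.52 -0.57  1.96  1.16  0.73 -0.2 ]
turn [-0.013 -0.002 -0.014] shift(now) [0.012 0.028 0.337] shift(after turn) [0.012 0.025 0.337]
```

```bash
python3 -m crank '[[-0.013,0,-0.014,0.012,0.026,0.06,-1],[0,0,0,0,0,0.07,-1],[0,0,0,0,0,0.07,-1],[0,0,0,0,0,0.07,-1],[0,0,0,0,0,0.045,-1],[0,0,0,0,0,0.02,-1],[0,0,0,0,0,0,-1]]'
python3 - <<'E'
from h import *
st(); plan(cap_pt(0,121,5),zd(30),CY)
E
```

```text
time: 20.6
ee_pos: [632.9, 300.6, 129.7]
tool_rot: [0.26, 0.027, 0.965, -0.005]
ft_force: [0.8, -0.1, 0.4]
gripper_width: 94.1
finger_force: 0.0
t 20.6 TCP [613.6 301.5 163. ] x [-0.864  0.05  -0.502] y [0.055 0.998 0.005] z [ 0.501 -0.024 -0.865] w 94.1 ff 0.0 F [ 0.8 -0.1  0.4] q [-0.35  0.66 -0.49  1.94  1.36  0.65 -0.34]
turn [ 0.005  0.003 -0.002] shift(now) [ 0.011 -0.013  0.008] shift(after turn) [ 0.011 -0.013  0.008]
```

```bash
python3 -m crank '[[0,0,0,0.011,-0.013,0.01,-1],[0,0,0,0,0,0,-1],[0,0,0,0,0,0,1],[0,0,0,0,0,0,1],[0,0,0,0,0,0,1],[0,0,0,0,0,0,1],[0,0,0,0,0,0,1],[0,0,0,0,0,0,1],[0,0,0,0,0,0,1],[0,0,0,0,0,0,1],[0,0,0,0,0,0,1],[0,0,0,0,0,0,1]]' 25
python3 -m crank '[[0,0,0,0,0,0,1],[0,0,0,0,0,0,1],[0,0,0,0,0,0,1]]'
python3 - <<'E'
from h import *
st(); s=r.state(); A=rot(s); e=s["ee_pos"]
for d in (3,5):
  Q=R.from_rotvec(-CY*np.radians(d)); print(d,"turn",-d/45,"shift",(A.inv().apply(Q.apply(e-HG)-(e-HG))/250).round(4))
E
```

```text
time: 21.8
ee_pos: [631.4, 298.1, 126.6]
tool_rot: [0.26, 0.027, 0.965, -0.005]
ft_force: [0.3, 1.1, -0.6]
gripper_width: 19.7
finger_force: 25.0
time: 22.1
ee_pos: [631.4, 298.1, 126.6]
tool_rot: [0.26, 0.027, 0.965, -0.005]
ft_force: [-0.3, -1.3, -0.1]
gripper_width: 19.3
finger_force: 25.0
t 22.1 TCP [612.1 299.  159.9] x [-0.863  0.05  -0.502] y [0.055 0.998 0.005] z [ 0.502 -0.023 -0.865] w 19.3 ff 25.0 F [-0.3 -1.3 -0.1] q [-0.35  0.66 -0.49  1.95  1.38  0.65 -0.36]
3 turn -0.06666666666666667 shift [-0.0193  0.0001 -0.0229]
5 turn -0.1111111111111111 shift [-0.0315  0.0002 -0.0387]
```

```bash
python3 -m crank '[[0,-0.0667,0,-0.0193,0,-0.0229,1],[0,-0.0667,0,-0.0193,0,-0.0229,1],[0,-0.0667,0,-0.0193,0,-0.0229,1],[0,-0.0667,0,-0.0193,0,-0.0229,1],[0,-0.0667,0,-0.0193,0,-0.0229,1],[0,-0.0667,0,-0.0193,0,-0.0229,1],[0,0,0,0,0,0,1]]'
cat >> h.py <<'E'
def arc():
    s=r.state(); T=s["ee_pos"]-OFF*rot(s).as_matrix()[:,2]; d=T-HG
    print("cap angle at grip %.1f radius %.1f tool pitch %.1f"%(np.degrees(np.arctan2(d[2],d@CX)),np.hypot(d[2],d@CX),np.degrees(np.arctan2(rot(s).as_matrix()[:,2]@CX,-rot(s).as_matrix()[2,2]))))
E
python3 - <<'E'
from h import *
st(); arc()
E
```

```text
time: 22.8
ee_pos: [633.3, 297.9, 171.6]
tool_rot: [0.409, 0.025, 0.912, -0.009]
ft_force: [1.6, -0.1, 1.5]
gripper_width: 19.4
finger_force: 25.0
t 22.8 TCP [604.6 299.4 197.3] x [-0.665  0.038 -0.746] y [0.054 0.999 0.004] z [ 0.745 -0.037 -0.666] w 19.4 ff 25.0 F [ 1.6 -0.1  1.5] q [-0.51  0.65 -0.43  2.15  1.88  0.89 -0.97]
cap angle at grip 20.4 radius 121.0 tool pitch 48.3
```

```bash
python3 -m crank '[[0,-0.0667,0,-0.0193,0,-0.0229,1],[0,-0.0667,0,-0.0193,0,-0.0229,1],[0,-0.0667,0,-0.0193,0,-0.0229,1],[0,-0.0667,0,-0.0193,0,-0.0229,1],[0,-0.0667,0,-0.0193,0,-0.0229,1],[0,-0.0667,0,-0.0193,0,-0.0229,1],[0,-0.0667,0,-0.0193,0,-0.0229,1],[0,-0.0667,0,-0.0193,0,-0.0229,1],[0,-0.0667,0,-0.0193,0,-0.0229,1],[0,0,0,0,0,0,1]]'
python3 - <<'E'
from h import *
st(); arc()
E
```

```text
time: 23.8
ee_pos: [610.8, 299.0, 233.8]
tool_rot: [0.61, 0.023, 0.792, -0.016]
ft_force: [1.5, 0.0, 3.9]
gripper_width: 19.5
finger_force: 25.0
t 23.8 TCP [573.6 301.  243.6] x [-0.254  0.017 -0.967] y [0.055 0.998 0.003] z [ 0.966 -0.053 -0.255] w 19.5 ff 25.0 F [1.5 0.  3.9] q [-0.78  0.84 -0.36  2.36  2.05  1.56 -1.48]
cap angle at grip 47.1 radius 120.9 tool pitch 75.2
```

```bash
python3 -m crank '[[0,0,0,0,0,0,-0.3],[0,0,0,0,0,0,-0.3],[0,0,0,0,0,0,-0.3],[0,0,0,0,0,0,-0.3],[0,0,0,0,0,0,-0.3],[0,0,0,0,0,0,-0.3],[0,0,0,0,0,-0.08,-0.3],[0,0,0,0,0,-0.1,-0.3],[0,0,0,-0.03,0,-0.1,1],[0,0,0,-0.12,0,0,1],[0,0,0,-0.12,0,0,1],[0,0,0,-0.12,0,0,1]]'
python3 -m crank '[[0,0.14,0,0,0,0,1],[0,0.14,0,0,0,0,1],[0,0.14,0,0,0,0,1],[0,0.14,0,0,0,0,1],[0,0.14,0,0,0,0,1],[0,0.14,0,0,0,0,1],[0,0.14,0,0,0,0,1],[0,0.14,0,0,0,0,1],[0,0.14,0,0,0,0,1],[0,0.14,0,0,0,0,1],[0,0.14,0,0,0,0,1],[0,0.13,0,0,0,0,1]]'
python3 - <<'E'
from h import *
st(); plan([630,298,380],[0,0,-1],CY)
f,P=cloud("side"); Z=P[...,2]; k=(Z>185)&(Z<270)&(np.abs(P[...,0]-550)<70)&(np.abs(P[...,1]-303)<48); p=P[k][:,[0,2]]
print(k.sum(), p.max(0),np.polyfit(p[:,0],p[:,1],1))
E
```

```text
time: 25.0
ee_pos: [567.6, 300.8, 347.0]
tool_rot: [0.61, 0.022, 0.792, -0.015]
ft_force: [-0.1, 1.4, -0.9]
gripper_width: 32.5
finger_force: 0.0
time: 26.2
ee_pos: [568.0, 297.9, 345.7]
tool_rot: [0.014, 0.03, 0.999, -0.0]
ft_force: [0.2, -0.0, -0.2]
gripper_width: 0.8
finger_force: 0.0
t 26.2 TCP [566.9 298.  384.2] x [-0.998  0.06  -0.028] y [0.06  0.998 0.001] z [ 0.028 -0.001 -1.   ] w 0.8 ff 0.0 F [ 0.2 -0.  -0.2] q [-0.17  0.54 -0.65  1.31  0.35  1.37  0.7 ]
turn [ 0.001  0.036 -0.005] shift(now) [-0.247  0.015  0.024] shift(after turn) [-0.248  0.014  0.017]
368 [582.62494365 258.33834564] [   0.92814753 -284.78427657]
```

```bash
python3 -m crank '[[0,0.036,0,-0.1,0.015,0,1],[0,0,0,-0.1,0,0,1],[0,0,0,-0.09,0,0,1],[0,0,0,0,0,0.13,1],[0,0,0,0,0,0.13,1],[0,0,0,0,0,0.13,1],[0,0,0,0,0,0.13,1],[0,0,0,0,0,0.12,1],[0,0,0,0,0,0,1]]'
python3 - <<'E'
from h import *
st(); plan([600,300,222],[0,0,-1],CY); plan([425,307,222],[0,0,-1],CY)
E
```

```text
time: 27.15
ee_pos: [637.9, 295.6, 181.3]
tool_rot: [-0.001, 0.029, 1.0, -0.003]
ft_force: [-0.7, -0.8, -0.1]
gripper_width: 0.1
finger_force: 0.0
t 27.1 TCP [638.1 295.8 219.8] x [-0.998  0.058  0.003] y [ 0.058  0.998 -0.006] z [-0.003 -0.006 -1.   ] w 0.1 ff 0.0 F [-0.7 -0.8 -0.1] q [-0.17  0.78 -0.6   1.33  0.44  1.17  0.7 ]
turn [-0.007 -0.003 -0.003] shift(now) [ 0.153  0.009 -0.009] shift(after turn) [ 0.152  0.009 -0.009]
turn [-0.007 -0.003 -0.003] shift(now) [ 0.853 -0.004 -0.007] shift(after turn) [ 0.853 -0.002 -0.009]
```

```bash
python3 -m crank '[[0,0,0,0.08,0,-0.008,1],[0,0,0,0.08,0,0,1],[0,0,0,0.06,0,0,1],[0,0,0,0.06,0,0,1],[0,0,0,0.06,0,0,1],[0,0,0,0.06,0,0,1],[0,0,0,0.06,0,0,1]]'
python3 -m crank '[[0,0,0,0.06,0,0,1],[0,0,0,0.06,0,0,1],[0,0,0,0.06,0,0,1],[0,0,0,0.06,0,0,1],[0,0,0,0.06,0,0,1],[0,0,0,0.06,0,0,1],[0,0,0,0.03,0,0,1],[0,0,0,0,0,0,1]]'
python3 - <<'E'
from h import *
st()
f,P=cloud("side"); Z=P[...,2]; k=(Z>162)&(Z<300)&(np.abs(P[...,0]-430)<70)&(np.abs(P[...,1]-308)<52); p=P[k][:,[0,2]]
cv2.imwrite("pics/s3.png",cv2.resize(f[0:200,140:440],None,fx=2,fy=2))
E
```

```text
time: 27.85
ee_pos: [526.7, 305.4, 189.9]
tool_rot: [0.004, 0.03, 1.0, 0.001]
ft_force: [0.8, 0.5, 0.3]
gripper_width: 0.1
finger_force: 0.4
time: 28.65
ee_pos: [428.6, 311.1, 188.6]
tool_rot: [0.003, 0.029, 1.0, 0.0]
ft_force: [0.3, 0.6, -0.2]
gripper_width: 0.1
finger_force: 0.0
t 28.6 TCP [428.3 311.1 227.1] x [-0.998  0.058 -0.006] y [0.058 0.998 0.001] z [ 0.006  0.    -1.   ] w 0.1 ff 0.0 F [ 0.3  0.6 -0.2] q [-0.24  0.51 -0.65  1.84  0.39  0.91  0.44]
```

View pics/s3.png

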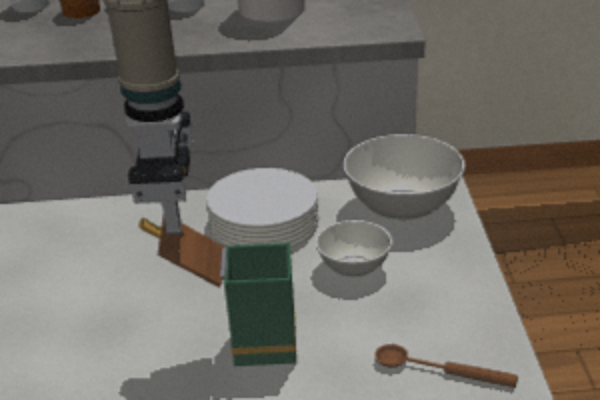

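Cap lies back at about 140°, and the fingertips rest on its inside at about pixel (172,230). I'll press it a bit further, lift off, and fetch the first stick.

```bash
python3 -m crank '[[0,0,0,0.01,0,0.04,1],[0,0,0,0.01,0,0.04,1],[0,0,0,0,0,0.04,1],[0,0,0,0,0,0,1],[0,0,0,0,0,-0.1,1],[0,0,0,0,0,-0.14,1],[0,0,0,0,0,-0.14,1],[0,0,0,0,0,-0.14,-0.1],[0,0,0,0,0,0,-0.1]]'
python3 - <<'E'
from h import *
st()
f,P=cloud("side"); Z=P[...,2]; k=(Z>162)&(Z<260)&(np.abs(P[...,0]-430)<60)&(np.abs(P[...,1]-308)<52); p=P[k][:,[0,2]]
print(k.sum(),np.degrees(np.arctan2(*np.polyfit(p[:,0],p[:,1],1)[:1],1)))
H=hsv(f); print("stk",rects((Z>4)&(Z<25)&(P[...,0]>350)&(P[...,0]<720)&(np.abs(P[...,1])<200)&(H[...,0]<15)&(H[...,1]>90),P))
plan([668,82.6,200],[0,0,-1],[0,1,0])
E
```

```text
time: 29.6
ee_pos: [425.6, 313.1, 291.4]
tool_rot: [0.005, 0.03, 1.0, 0.003]
ft_force: [0.6, -0.6, 0.2]
gripper_width: 13.5
finger_force: 0.0
t 29.6 TCP [425.2 312.9 329.9] x [-0.998  0.06  -0.01 ] y [0.06  0.998 0.006] z [ 0.011  0.005 -1.   ] w 13.5 ff 0.0 F [ 0.6 -0.6  0.2] q [-0.2   0.4  -0.71  1.7   0.29  1.13  0.52]
574 -13.88980683545598
stk [([310.0, 217.0], 633.3, 77.8, 117, 21, -1.0, 11.0), ([253.0, 222.0], 475.2, 78.6, 117, 21, 1.6, 11.2), ([311.0, 238.0], 628.6, -5.9, 118, 19, 5.7, 11.1), ([255.0, 242.0], 478.3, 1.7, 117, 20, -1.9, 11.3), ([319.0, 264.0], 640.0, -99.8, 41, 17, 7.1, 14.9)]
turn [ 0.003  0.01  -0.076] shift(now) [-1.022 -0.858  0.516] shift(after turn) [-0.973 -0.917  0.51 ]
```

```bash
python3 -m crank '[[0,0,-0.076,0,0,0,-0.1],[0,0,0,-0.09,-0.084,0.046,-0.1],[0,0,0,-0.09,-0.084,0.046,-0.1],[0,0,0,-0.09,-0.084,0.046,-0.1],[0,0,0,-0.09,-0.084,0.046,-0.1],[0,0,0,-0.09,-0.084,0.046,-0.1],[0,0,0,-0.09,-0.084,0.046,-0.1],[0,0,0,-0.09,-0.084,0.046,-0.1],[0,0,0,-0.09,-0.084,0.046,-0.1],[0,0,0,-0.09,-0.084,0.046,-0.1],[0,0,0,-0.09,-0.084,0.046,-0.1],[0,0,0,-0.07,-0.08,0.046,-0.1]]'
python3 -m crank '[[0,0,0,0,0,0.12,-0.1],[0,0,0,0,0,0.12,-0.1],[0,0,0,0,0,0.12,-0.1],[0,0,0,0,0,0.12,-0.1],[0,0,0,0,0,0.06,-0.1],[0,0,0,0,0,0,-0.1]]'
python3 - <<'E'
from h import *
st(); plan([668,81.5,19],[0,0,-1],[0,1,0])
E
```

```text
time: 30.85
ee_pos: [666.7, 79.1, 158.9]
tool_rot: [0.001, 0.0, 1.0, -0.001]
ft_force: [-0.2, 0.3, 0.1]
gripper_width: 51.4
finger_force: 0.0
time: 31.45
ee_pos: [664.5, 80.1, 23.3]
tool_rot: [-0.001, -0.0, 1.0, -0.001]
ft_force: [-0.4, 0.2, 1.5]
gripper_width: 51.6
finger_force: 0.0
t 31.4 TCP [664.6  80.2  61.8] x [-1.    -0.001  0.002] y [-0.001  1.    -0.001] z [-0.002 -0.001 -1.   ] w 51.6 ff 0.0 F [-0.4  0.2  1.5] q [ 0.13  0.9  -0.53  1.57  0.56  0.83  0.95]
turn [-0.002 -0.003  0.001] shift(now) [-0.014  0.006  0.171] shift(after turn) [-0.014  0.006  0.171]
```

```bash
python3 -m crank '[[0,0,0,-0.014,0.005,0.06,-0.1],[0,0,0,0,0,0.05,-0.1],[0,0,0,0,0,0.04,-0.1],[0,0,0,0,0,0.02,-0.1],[0,0,0,0,0,0,-0.1],[0,0,0,0,0,0,1],[0,0,0,0,0,0,1],[0,0,0,0,0,0,1],[0,0,0,0,0,0,1],[0,0,0,0,0,0,1],[0,0,0,0,0,0,1],[0,0,0,0,0,0,1]]' 20
python3 -m crank '[[0,0,0,0,0,-0.04,1],[0,0,0,0,0,-0.08,1],[0,0,0,0,0,-0.14,1],[0,0,0,0,0,-0.16,1],[0,0,0,0,0,-0.16,1],[0,0,0,0,0,-0.16,1],[0,0,0,0,0,-0.16,1],[0,0,0,0,0,-0.14,1],[0,0,0,0,0,0,1]]'
python3 - <<'E'
from h import *
st()
def az(a,p): a=np.radians(a);p=np.radians(p); return [np.cos(a)*np.sin(p),np.sin(a)*np.sin(p),-np.cos(p)]
y=[-np.sin(np.radians(-50)),np.cos(np.radians(-50)),0]
plan([560,330,300],[0,0,-1],y)
plan([541,302,290],az(-50,75),y)
E
```

```text
time: 32.65
ee_pos: [671.2, 82.0, -15.4]
tool_rot: [0.002, -0.0, 1.0, -0.0]
ft_force: [-1.4, 0.6, 2.1]
gripper_width: 19.8
finger_force: 20.0
time: 33.55
ee_pos: [672.7, 83.7, 250.8]
tool_rot: [0.007, -0.0, 1.0, 0.001]
ft_force: [1.0, 0.1, 0.6]
gripper_width: 19.8
finger_force: 20.0
t 33.5 TCP [672.1  83.6 289.3] x [-1.    -0.    -0.014] y [-0.     1.     0.002] z [ 0.014  0.002 -1.   ] w 19.8 ff 20.0 F [1.  0.1 0.6] q [ 0.17  0.67 -0.64  1.35  0.41  1.24  1.08]
turn [0.011 0.016 1.111] shift(now) [ 0.45   0.986 -0.047] shift(after turn) [ 1.045  0.288 -0.043]
turn [ 0.732 -1.538  0.936] shift(now) [ 0.429  0.76  -0.121] shift(after turn) [ 0.109  0.158 -0.86 ]
```

```bash
python3 -m crank '[[0,0,0.139,0,0,-0.015,1],[0,0,0.139,0,0,-0.015,1],[0,0,0.139,0,0,-0.015,1],[0,0,0.139,0,0,-0.015,1],[0,0,0.139,0,0,-0.015,1],[0,0,0.139,0,0,-0.015,1],[0,0,0.139,0,0,-0.015,1],[0,0,0.138,0,0,-0.015,1]]'
python3 -m crank '[[0,0,0,0.06,0.016,0,1],[0,0,0,0.12,0.033,0,1],[0,0,0,0.12,0.033,0,1],[0,0,0,0.12,0.033,0,1],[0,0,0,0.12,0.033,0,1],[0,0,0,0.12,0.033,0,1],[0,0,0,0.12,0.033,0,1],[0,0,0,0.12,0.033,0,1],[0,0,0,0.12,0.033,0,1],[0,0,0,0.02,0.008,0,1],[0,0,0,0,0,0,1]]'
python3 -m crank '[[0,-0.139,0,0,0,0,1],[0,-0.139,0,0,0,0,1],[0,-0.139,0,0,0,0,1],[0,-0.139,0,0,0,0,1],[0,-0.139,0,0,0,0,1],[0,-0.139,0,0,0,0,1],[0,-0.139,0,0,0,0,1],[0,-0.139,0,0,0,0,1],[0,-0.139,0,0,0,0,1],[0,-0.139,0,0,0,0,1],[0,-0.139,0,0,0,0,1],[0,-0.138,0,0,0,0,1]]'
cat >> h.py <<'E'
def az(a,p): a=np.radians(a);p=np.radians(p); return np.array([np.cos(a)*np.sin(p),np.sin(a)*np.sin(p),-np.cos(p)])
def ya(a): a=np.radians(a); return np.array([-np.sin(a),np.cos(a),0])
E
python3 - <<'E'
from h import *
st()
plan([541,302,290],az(-50,75),ya(-50))
E
```

```text
time: 34.35
ee_pos: [669.0, 82.0, 273.6]
tool_rot: [0.001, 0.424, 0.906, 0.0]
ft_force: [0.3, -0.6, -0.3]
gripper_width: 19.8
finger_force: 20.0
time: 35.45
ee_pos: [556.0, 329.2, 273.3]
tool_rot: [0.001, 0.42, 0.908, 0.0]
ft_force: [0.1, 0.2, -1.0]
gripper_width: 19.7
finger_force: 20.0
time: 36.65
ee_pos: [558.3, 326.9, 274.0]
tool_rot: [0.555, 0.335, 0.717, -0.258]
ft_force: [-0.5, -0.2, -0.7]
gripper_width: 20.0
finger_force: 20.0
t 36.6 TCP [534.3 355.5 283.6] x [-0.16   0.194 -0.968] y [0.766 0.643 0.002] z [ 0.623 -0.741 -0.252] w 20.0 ff 20.0 F [-0.5 -0.2 -0.7] q [-1.15  0.94  0.01  1.51  1.06  1.64 -0.96]
turn [ 0.001  0.009 -0.003] shift(now) [-0.069 -0.117  0.169] shift(after turn) [-0.07  -0.117  0.168]
```

```bash
python3 -m crank '[[0,-0.1,0,0,0,0,1],[0,-0.1,0,0,0,0,1],[0,0,0,0,0,0,1]]'
cat >> h.py <<'E'
def drop(zt,a=-50,p=84,tail=60,o=(0,0)):
    """TCP so that the stick's middle stands on the canister axis, TCP height zt"""
    z=az(a,p); y=ya(a); x=np.cross(y,z); t=np.array([541.3+o[0],302.4+o[1],zt])-12*z-tail*x; t[2]=zt; plan(t,z,y)
E
python3 - <<'E'
from h import *
st(); drop(285)
f,P=cloud("side"); H=hsv(f); Z=P[...,2]; k=(Z>158)&(Z<290)&(np.abs(P[...,0]-540)<80)&(P[...,1]>230)&(P[...,1]<400)&(H[...,0]<15)&(H[...,1]>90)
p=P[k]
for z in range(160,290,15):
    q=p[(p[:,2]>=z)&(p[:,2]<z+15)]
    if len(q): print(z,len(q),np.median(q,0).round(1))
cv2.imwrite("pics/s4.png",cv2.resize(f[0:200,140:440],None,fx=2,fy=2))
E
```

```text
time: 36.95
ee_pos: [557.5, 326.5, 270.4]
tool_rot: [0.608, 0.312, 0.672, -0.285]
ft_force: [-0.0, -0.5, 0.6]
gripper_width: 19.6
finger_force: 20.0
t 37.0 TCP [532.8 355.8 274.2] x [-0.067  0.073 -0.995] y [ 0.766  0.643 -0.005] z [ 0.64  -0.762 -0.099] w 19.6 ff 20.0 F [-0.  -0.5  0.6] q [-1.19  1.03  0.06  1.5   1.1   1.71 -1.01]
turn [-0.     0.007  0.006] shift(now) [-0.058 -0.112  0.158] shift(after turn) [-0.059 -0.111  0.157]
160 63 [465.4 313.1 161.2]
175 18 [537.9 343.9 183.2]
190 21 [539.1 343.5 198.1]
205 15 [539.9 341.1 211.7]
220 18 [540.  341.1 226.2]
235 17 [539.7 338.4 244.2]
250 17 [543.3 338.4 257.3]
265 24 [543.5 337.6 273. ]
280 17 [543.3 337.1 285.9]
```

View pics/s4.png

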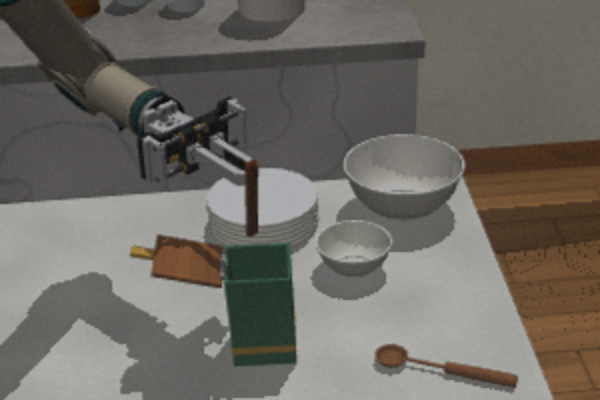

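```bash
python3 -m crank '[[0,0,0,-0.03,-0.028,0.04,1],[0,0,0,0,-0.028,0.04,1],[0,0,0,0,-0.028,0.04,1],[0,0,0,0,-0.028,0.038,1],[0,0,0,0,0,0,1],[0,0,0,0.06,0,0,1],[0,0,0,0.08,0,0,1],[0,0,0,0.08,0,0,1],[0,0,0,0.06,0,0,1],[0,0,0,0,0,0,1]]'
python3 - <<'E'
from h import *
st(); drop(210)
f,P=cloud("side"); H=hsv(f); Z=P[...,2]; k=(Z>158)&(Z<290)&(np.abs(P[...,0]-540)<80)&(P[...,1]>230)&(P[...,1]<400)&(H[...,0]<15)&(H[...,1]>90)
p=P[k]
for z in range(175,250,15):
    q=p[(p[:,2]>=z)&(p[:,2]<z+15)]
    if len(q): print(z,len(q),np.median(q,0).round(1))
E
```

```text
time: 38.0
ee_pos: [557.0, 284.8, 204.8]
tool_rot: [0.607, 0.313, 0.673, -0.283]
ft_force: [0.2, -0.0, 0.0]
gripper_width: 19.4
finger_force: 20.0
t 38.0 TCP [532.4 314.1 208.7] x [-0.066  0.078 -0.995] y [ 0.765  0.644 -0.   ] z [ 0.64  -0.761 -0.102] w 19.4 ff 20.0 F [ 0.2 -0.   0. ] q [-1.17  1.1   0.05  1.61  1.1   1.62 -1.16]
turn [0.001 0.003 0.001] shift(now) [-0.009 -0.003  0.035] shift(after turn) [-0.009 -0.003  0.035]
175 22 [541.3 297.5 181.9]
190 23 [542.4 296.6 197.7]
205 20 [543.6 294.2 212.8]
220 26 [542.3 294.8 227.1]
```

```bash
python3 -m crank '[[0,0,0,0,0,0,-0.1],[0,0,0,0,0,0,-0.1],[0,0,0,0,0,0,-0.1],[0,0,0,0,0,0,-0.1],[0,0,0,0,0,0,-0.1],[0,0,0,0,0,0,-0.1],[0,0,0,-0.08,0,-0.04,-0.1],[0,0,0,-0.14,0,-0.04,-0.1],[0,0,0,-0.16,0,-0.04,-0.1],[0,0,0,-0.06,0,0,-0.1]]'
python3 -m crank '[[0,0.15,0,0,0,0,-0.1],[0,0.15,0,0,0,0,-0.1],[0,0.15,0,0,0,0,-0.1],[0,0.15,0,0,0,0,-0.1],[0,0.15,0,0,0,0,-0.1],[0,0.15,0,0,0,0,-0.1],[0,0.15,0,0,0,0,-0.1],[0,0.15,0,0,0,0,-0.1],[0,0.15,0,0,0,0,-0.1],[0,0.15,0,0,0,0,-0.1],[0,0.15,0,0,0,0,-0.1],[0,0.15,0,0,0,0,-0.1]]'
python3 -m crank '[[0,0.06,-0.13,0,0,0,-0.1],[0,0,-0.139,0,0,0,-0.1],[0,0,-0.139,0,0,0,-0.1],[0,0,-0.139,0,0,0,-0.1],[0,0,-0.139,0,0,0,-0.1],[0,0,-0.139,0,0,0,-0.1],[0,0,-0.139,0,0,0,-0.1],[0,0,-0.139,0,0,0,-0.1],[0,0,0,0,0,0,-0.1]]'
python3 - <<'E'
from h import *
st()
f,P=cloud("side"); H=hsv(f); Z=P[...,2]
print("stk",rects((Z>4)&(Z<25)&(P[...,0]>350)&(P[...,0]<720)&(np.abs(P[...,1])<200)&(H[...,0]<15)&(H[...,1]>90),P))
c,s=np.cos(np.radians(5.9)),np.sin(np.radians(5.9))
plan([627.5+40*c,-3+40*s,80],[0,0,-1],[-s,c,0])
cv2.imwrite("pics/t4.png",r.camera("top")["frame"][150:320,100:360].repeat(3,0).repeat(3,1))
E
```

```text
time: 39.05
ee_pos: [545.3, 299.7, 323.3]
tool_rot: [0.609, 0.316, 0.672, -0.28]
ft_force: [-0.6, 0.4, -0.2]
gripper_width: 52.0
finger_force: 0.0
time: 40.25
ee_pos: [545.4, 298.3, 320.5]
tool_rot: [0.024, 0.423, 0.906, -0.009]
ft_force: [-0.0, -1.0, -0.2]
gripper_width: 51.7
finger_force: 0.0
time: 41.15
ee_pos: [545.2, 297.7, 319.1]
tool_rot: [0.002, 0.003, 1.0, -0.003]
ft_force: [0.4, 0.6, -0.5]
gripper_width: 51.2
finger_force: 0.0
t 41.1 TCP [545.  298.  357.6] x [-1.     0.006 -0.004] y [ 0.007  1.    -0.007] z [ 0.004 -0.007 -1.   ] w 51.2 ff 0.0 F [ 0.4  0.6 -0.5] q [-0.22  0.52 -0.56  1.39  0.29  1.31  0.77]
stk [([254.0, 222.0], 475.2, 79.4, 117, 24, -0.7, 11.0), ([311.0, 238.0], 628.6, -5.9, 118, 20, 7.1, 11.6), ([256.0, 242.0], 478.3, 1.3, 118, 20, -1.2, 11.0), ([319.0, 264.0], 640.3, -99.3, 40, 17, 7.4, 14.3)]
turn [-0.009  0.006 -0.143] shift(now) [-0.494 -1.175  1.121] shift(after turn) [-0.364 -1.231  1.111]
```

View pics/t4.png

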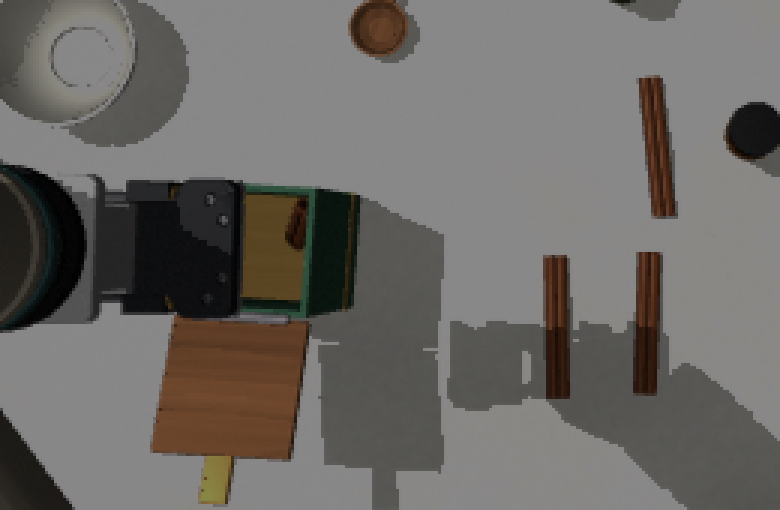

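The top view shows the first stick standing inside the canister at (297,222), the cap laid back, and three sticks left on the table.

```bash
python3 -m crank '[[0,0,-0.143,0,0,0,-0.1],[0,0,0,-0.045,-0.154,0.06,-0.1],[0,0,0,-0.045,-0.154,0.08,-0.1],[0,0,0,-0.045,-0.154,0.08,-0.1],[0,0,0,-0.045,-0.154,0.08,-0.1],[0,0,0,-0.045,-0.154,0.08,-0.1],[0,0,0,-0.045,-0.154,0.08,-0.1],[0,0,0,-0.045,-0.154,0.08,-0.1],[0,0,0,-0.049,-0.153,0.08,-0.1],[0,0,0,0,0,0.15,-0.1],[0,0,0,0,0,0.15,-0.1],[0,0,0,0,0,0.12,-0.1]]'
python3 -m crank '[[0,0,0,0,0,0.07,-0.1],[0,0,0,0,0,0,-0.1]]'
python3 - <<'E'
from h import *
st()
c,s=np.cos(np.radians(6.1)),np.sin(np.radians(6.1))
plan([628+40*c,-3.5+40*s,20],[0,0,-1],[-s,c,0])
E
```

```text
time: 42.45
ee_pos: [669.0, -0.4, 60.1]
tool_rot: [0.002, -0.051, 0.999, -0.003]
ft_force: [0.2, 0.2, 0.1]
gripper_width: 51.6
finger_force: 0.0
time: 42.65
ee_pos: [668.0, 0.1, 42.4]
tool_rot: [0.0, -0.053, 0.999, -0.003]
ft_force: [-0.4, 0.1, -0.6]
gripper_width: 51.8
finger_force: 0.0
t 42.6 TCP [6.68e+02 4.00e-01 8.09e+01] x [-0.994 -0.105 -0.   ] y [-0.105  0.994 -0.007] z [ 0.001 -0.007 -1.   ] w 51.8 ff 0.0 F [-0.4  0.1 -0.6] q [ 0.21  0.86 -0.46  1.57  0.48  0.83  1.24]
turn [-0.009  0.    -0.001] shift(now) [0.001 0.004 0.244] shift(after turn) [0.001 0.003 0.244]
```

```bash
python3 -m crank '[[-0.009,0,0,0,0.003,0.07,-0.1],[0,0,0,0,0,0.07,-0.1],[0,0,0,0,0,0.06,-0.1],[0,0,0,0,0,0.04,-0.1],[0,0,0,0,0,0.005,-0.1],[0,0,0,0,0,0,1],[0,0,0,0,0,0,1],[0,0,0,0,0,0,1],[0,0,0,0,0,0,1],[0,0,0,0,0,0,1],[0,0,0,0,0,0,1],[0,0,0,0,0,0,1]]' 20
python3 -m crank '[[0,0,0,0,0,-0.04,1],[0,0,0,0,0,-0.08,1],[0,0,0,0,0,-0.14,1],[0,0,0.12,0,0,-0.16,1],[0,0,0.14,0,0,-0.16,1],[0,0,0.14,0,0,-0.16,1],[0,0,0.14,0,0,-0.16,1],[0,0,0.14,0,0,-0.16,1],[0,0,0.14,0,0,-0.1,1],[0,0,0.14,0,0,0,1],[0,0,0.14,0,0,0,1],[0,0,0.14,0,0,0,1]]'
python3 - <<'E'
from h import *
st()
plan([562,318,320],[0,0,-1],ya(-50))
E
```

```text
time: 43.85
ee_pos: [670.7, 1.1, -15.7]
tool_rot: [0.003, -0.053, 0.999, 0.0]
ft_force: [-0.6, -0.4, 4.2]
gripper_width: 19.5
finger_force: 20.0
time: 45.05
ee_pos: [668.5, 1.0, 274.5]
tool_rot: [0.002, 0.422, 0.906, 0.002]
ft_force: [0.7, 0.0, -0.8]
gripper_width: 19.9
finger_force: 20.0
t 45.0 TCP [668.3   1.  313. ] x [-0.643  0.765 -0.003] y [0.765 0.643 0.005] z [ 0.005  0.001 -1.   ] w 19.9 ff 20.0 F [ 0.7  0.  -0.8] q [ 0.12  0.59 -0.29  1.34  0.17  1.23  0.52]
turn [0.006 0.003 0.001] shift(now) [ 1.245  0.49  -0.029] shift(after turn) [ 1.245  0.489 -0.028]
```

```bash
python3 -m crank '[[0,0,0,0.06,0.02,-0.02,1],[0,0,0,0.12,0.041,-0.02,1],[0,0,0,0.12,0.041,0,1],[0,0,0,0.12,0.041,0,1],[0,0,0,0.12,0.041,0,1],[0,0,0,0.12,0.041,0,1],[0,0,0,0.12,0.041,0,1],[0,0,0,0.12,0.041,0,1],[0,0,0,0.12,0.041,0,1],[0,0,0,0.12,0.041,0,1],[0,0,0,0.02,0.007,0,1],[0,0,0,0,0,0,1]]'
python3 -m crank '[[0,-0.156,0,0,0,0,1],[0,-0.156,0,0,0,0,1],[0,-0.156,0,0,0,0,1],[0,-0.156,0,0,0,0,1],[0,-0.156,0,0,0,0,1],[0,-0.156,0,0,0,0,1],[0,-0.156,0,0,0,0,1],[0,-0.156,0,0,0,0,1],[0,-0.156,0,0,0,0,1],[0,-0.156,0,0,0,0,1],[0,-0.156,0,0,0,0,1],[0,-0.151,0,0,0,0,1]]'
cat >> h.py <<'E'
def held():
    f,P=cloud("side"); H=hsv(f); Z=P[...,2]; p=P[(Z>158)&(Z<320)&(np.abs(P[...,0]-540)<48)&(P[...,1]>230)&(P[...,1]<400)&(H[...,0]<15)&(H[...,1]>90)]
    print("held: low z",p[:,2].min().round() if len(p) else None,[np.median(p[(p[:,2]>=z)&(p[:,2]<z+15)],0).round(1).tolist() for z in range(165,320,30) if ((p[:,2]>=z)&(p[:,2]<z+15)).any()])
E
python3 - <<'E'
from h import *
st(); drop(280); held()
E
```

```text
time: 46.25
ee_pos: [555.4, 287.9, 283.9]
tool_rot: [0.002, 0.418, 0.909, 0.002]
ft_force: [0.4, -0.2, -0.5]
gripper_width: 19.5
finger_force: 20.0
time: 47.45
ee_pos: [557.2, 286.0, 283.8]
tool_rot: [0.61, 0.313, 0.672, -0.281]
ft_force: [-0.2, -0.0, -1.0]
gripper_width: 19.7
finger_force: 20.0
t 47.5 TCP [532.4 315.2 287.5] x [-0.06   0.077 -0.995] y [0.763 0.647 0.004] z [ 0.644 -0.759 -0.097] w 19.7 ff 20.0 F [-0.2 -0.  -1. ] q [-1.22  0.98  0.14  1.63  1.09  1.61 -1.05]
turn [ 0.007  0.009 -0.005] shift(now) [ 0.027 -0.007  0.042] shift(after turn) [ 0.027 -0.007  0.043]
held: low z 184.0 [[537.4, 304.1, 202.8], [539.9, 301.0, 233.1], [541.9, 298.5, 262.2], [542.2, 296.3, 293.3]]
```

```bash
python3 -m crank '[[0,0,0,0.06,0,0,1],[0,0,0,0.1,0,0,1],[0,0,0,0.1,0,0,1],[0,0,0,0.05,0,0,1],[0,0,0,0,0,0,1],[0,0,0,0,0,0,-0.1],[0,0,0,0,0,0,-0.1],[0,0,0,0,0,0,-0.1],[0,0,0,0,0,0,-0.1],[0,0,0,0,0,0,-0.1],[0,0,0,0,0,0,-0.1]]'
python3 -m crank '[[0,0,0,-0.08,0,-0.04,-0.1],[0,0,0,-0.14,0,-0.04,-0.1],[0,0,0,-0.16,0,-0.04,-0.1],[0,0,0,-0.06,0,0,-0.1],[0,0.155,0,0,0,0,-0.1],[0,0.155,0,0,0,0,-0.1],[0,0.155,0,0,0,0,-0.1],[0,0.155,0,0,0,0,-0.1],[0,0.155,0,0,0,0,-0.1],[0,0.155,0,0,0,0,-0.1],[0,0.155,0,0,0,0,-0.1],[0,0.155,0,0,0,0,-0.1]]'
python3 -m crank '[[0,0.155,0,0,0,0,-0.1],[0,0.155,0,0,0,0,-0.1],[0,0.155,0,0,0,0,-0.1],[0,0.155,0,0,0,0,-0.1],[0,0,-0.139,0,0,0,-0.1],[0,0,-0.139,0,0,0,-0.1],[0,0,-0.139,0,0,0,-0.1],[0,0,-0.139,0,0,0,-0.1],[0,0,-0.139,0,0,0,-0.1],[0,0,-0.139,0,0,0,-0.1],[0,0,-0.139,0,0,0,-0.1],[0,0,-0.139,0,0,0,-0.1]]'
python3 - <<'E'
from h import *
st()
f,P=cloud("side"); H=hsv(f); Z=P[...,2]
print("stk",rects((Z>4)&(Z<25)&(P[...,0]>350)&(P[...,0]<720)&(np.abs(P[...,1])<200)&(H[...,0]<15)&(H[...,1]>90),P))
f,P=cloud("top"); H=hsv(f); Z=P[...,2]
print("stk top",rects((Z>4)&(Z<25)&(P[...,0]>350)&(P[...,0]<720)&(np.abs(P[...,1])<200)&(H[...,0]<15)&(H[...,1]>90),P))
k=(Z>15)&(Z<150)&(np.abs(P[...,0]-541)<40)&(np.abs(P[...,1]-302)<40); print("in can",rects(k,P,5))
c,s=np.cos(np.radians(1)),np.sin(np.radians(1))
plan([474+40*c,81.5+40*s,80],[0,0,-1],[-s,c,0])
E
```

```text
time: 48.6
ee_pos: [551.9, 292.4, 206.5]
tool_rot: [0.609, 0.313, 0.673, -0.28]
ft_force: [0.5, -0.8, -0.6]
gripper_width: 51.5
finger_force: 0.0
time: 49.8
ee_pos: [539.2, 306.5, 319.1]
tool_rot: [0.221, 0.408, 0.88, -0.1]
ft_force: [-1.2, -0.1, -0.6]
gripper_width: 52.0
finger_force: 0.0
time: 51.0
ee_pos: [539.3, 305.4, 317.9]
tool_rot: [0.004, -0.005, 1.0, -0.002]
ft_force: [0.1, 0.1, -0.2]
gripper_width: 51.9
finger_force: 0.0
t 51.0 TCP [539.  305.6 356.4] x [-1.    -0.009 -0.007] y [-0.009  1.    -0.005] z [ 0.007 -0.004 -1.   ] w 51.9 ff 0.0 F [ 0.1  0.1 -0.2] q [-0.28  0.51 -0.48  1.41  0.24  1.28  0.8 ]
stk [([254.0, 222.0], 475.2, 79.0, 117, 22, 2.4, 10.8), ([257.0, 242.0], 478.3, 2.7, 117, 22, -2.6, 11.3), ([319.0, 264.0], 640.2, -100.6, 40, 17, 6.9, 15.8)]
stk top [([285.0, 259.0], 473.3, 82.7, 119, 19, 1.9, 11.4), ([315.0, 258.0], 476.4, 5.7, 119, 19, -2.1, 11.4)]
in can [([191.0, 231.0], 541.6, 304.7, 77, 74, 0.2, 37.5)]
turn [-0.005  0.009 -0.015] shift(now) [ 0.114 -0.888  1.109] shift(after turn) [ 0.117 -0.891  1.106]
```

```bash
python3 -m crank '[[0,0.009,-0.02,0.015,-0.08,0.03,-0.1],[0,0,0,0.017,-0.135,0.08,-0.1],[0,0,0,0.017,-0.135,0.08,-0.1],[0,0,0,0.017,-0.135,0.08,-0.1],[0,0,0,0.017,-0.135,0.08,-0.1],[0,0,0,0.017,-0.135,0.08,-0.1],[0,0,0,0.017,-0.135,0.08,-0.1],[0,0,0,0,0,0.15,-0.1],[0,0,0,0,0,0.15,-0.1],[0,0,0,0,0,0.15,-0.1],[0,0,0,0,0,0.146,-0.1],[0,0,0,0,0,0,-0.1]]'
python3 - <<'E'
from h import *
st()
c,s=np.cos(np.radians(2)),np.sin(np.radians(2))
plan([474+40*c,81.5+40*s,20],[0,0,-1],[-s,c,0])
E
```

```text
time: 52.3
ee_pos: [511.3, 80.9, 39.1]
tool_rot: [-0.004, -0.009, 1.0, -0.003]
ft_force: [-0.5, 0.2, 0.3]
gripper_width: 51.7
finger_force: 0.0
t 52.3 TCP [511.6  81.1  77.6] x [-1.    -0.019  0.007] y [-0.019  1.    -0.006] z [-0.007 -0.006 -1.   ] w 51.7 ff 0.0 F [-0.5  0.2  0.3] q [ 0.    0.68 -0.33  1.99  0.42  0.54  0.97]
turn [-0.007 -0.009 -0.02 ] shift(now) [-0.013  0.009  0.23 ] shift(after turn) [-0.011  0.008  0.23 ]
```

```bash
python3 -m crank '[[-0.007,-0.009,-0.02,-0.011,0.006,0.07,-0.1],[0,0,0,0,0,0.07,-0.1],[0,0,0,0,0,0.05,-0.1],[0,0,0,0,0,0.035,-0.1],[0,0,0,0,0,0.005,-0.1],[0,0,0,0,0,0,1],[0,0,0,0,0,0,1],[0,0,0,0,0,0,1],[0,0,0,0,0,0,1],[0,0,0,0,0,0,1],[0,0,0,0,0,0,1],[0,0,0,0,0,0,1]]' 20
python3 -m crank '[[0,0,0,0,0,-0.04,1],[0,0,0,0,0,-0.08,1],[0,0,0,0,0,-0.14,1],[0,0,0.12,0,0,-0.16,1],[0,0,0.13,0,0,-0.16,1],[0,0,0.13,0,0,-0.16,1],[0,0,0.13,0,0,-0.16,1],[0,0,0.13,0,0,-0.16,1],[0,0,0.13,0,0,-0.1,1],[0,0,0.13,0,0,0,1],[0,0,0.13,0,0,0,1],[0,0,0.13,0,0,0,1]]'
python3 - <<'E'
from h import *
st()
plan([557,290,323],[0,0,-1],ya(-50))
E
```

```text
time: 53.5
ee_pos: [518.5, 83.8, -14.1]
tool_rot: [0.005, -0.019, 1.0, 0.001]
ft_force: [-1.2, 0.1, 4.7]
gripper_width: 19.8
finger_force: 20.0
time: 54.7
ee_pos: [515.3, 83.2, 276.2]
tool_rot: [0.003, 0.425, 0.905, 0.003]
ft_force: [0.4, 0.7, 0.1]
gripper_width: 19.6
finger_force: 20.0
t 54.7 TCP [515.   83.1 314.7] x [-0.639  0.769 -0.004] y [0.769 0.639 0.008] z [ 0.009  0.003 -1.   ] w 19.6 ff 20.0 F [0.4 0.7 0.1] q [-0.03  0.35 -0.25  1.75  0.1   1.05  0.38]
turn [ 0.011  0.005 -0.007] shift(now) [ 0.53   0.657 -0.03 ] shift(after turn) [ 0.526  0.659 -0.033]
```

```bash
python3 -m crank '[[0.01,0.005,0,0.04,0.05,-0.03,1],[0,0,0,0.09,0.112,0,1],[0,0,0,0.09,0.112,0,1],[0,0,0,0.09,0.112,0,1],[0,0,0,0.09,0.112,0,1],[0,0,0,0.09,0.112,0,1],[0,0,0,0.04,0.05,0,1],[0,0,0,0,0,0,1]]'
python3 -m crank '[[0,-0.156,0,0,0,0,1],[0,-0.156,0,0,0,0,1],[0,-0.156,0,0,0,0,1],[0,-0.156,0,0,0,0,1],[0,-0.156,0,0,0,0,1],[0,-0.156,0,0,0,0,1],[0,-0.156,0,0,0,0,1],[0,-0.156,0,0,0,0,1],[0,-0.156,0,0,0,0,1],[0,-0.156,0,0,0,0,1],[0,-0.156,0,0,0,0,1],[0,-0.151,0,0,0,0,1]]'
python3 - <<'E'
from h import *
st(); drop(280); held()
E
```

```text
time: 55.5
ee_pos: [556.3, 292.8, 282.8]
tool_rot: [-0.001, 0.421, 0.907, 0.0]
ft_force: [-1.1, -0.0, -0.3]
gripper_width: 19.5
finger_force: 20.0
time: 56.7
ee_pos: [557.5, 289.3, 284.2]
tool_rot: [0.608, 0.314, 0.672, -0.284]
ft_force: [-0.6, 0.7, -0.2]
gripper_width: 19.7
finger_force: 20.0
t 56.7 TCP [533.  318.7 288.1] x [-0.064  0.077 -0.995] y [0.768 0.641 0.   ] z [ 0.638 -0.764 -0.1  ] w 19.7 ff 20.0 F [-0.6  0.7 -0.2] q [-1.25  0.99  0.19  1.61  1.06  1.59 -1.01]
turn [-0.003  0.006 -0.   ] shift(now) [ 0.028 -0.016  0.052] shift(after turn) [ 0.028 -0.016  0.052]
held: low z 185.0 [[537.3, 306.3, 202.2], [539.8, 302.9, 231.4], [542.4, 300.7, 262.4], [544.5, 297.5, 293.5]]
```

```bash
python3 -m crank '[[0,0,0,0.06,0,0.01,1],[0,0,0,0.1,0,0.01,1],[0,0,0,0.1,0,0,1],[0,0,0,0.05,0,0,1],[0,0,0,0,0,0,1],[0,0,0,0,0,0,-0.1],[0,0,0,0,0,0,-0.1],[0,0,0,0,0,0,-0.1],[0,0,0,0,0,0,-0.1],[0,0,0,0,0,0,-0.1],[0,0,0,0,0,0,-0.1]]'
python3 -m crank '[[0,0,0,-0.08,0,-0.04,-0.1],[0,0,0,-0.14,0,-0.04,-0.1],[0,0,0,-0.16,0,-0.04,-0.1],[0,0,0,-0.06,0,0,-0.1],[0,0.155,0,0,0,0,-0.1],[0,0.155,0,0,0,0,-0.1],[0,0.155,0,0,0,0,-0.1],[0,0.155,0,0,0,0,-0.1],[0,0.155,0,0,0,0,-0.1],[0,0.155,0,0,0,0,-0.1],[0,0.155,0,0,0,0,-0.1],[0,0.155,0,0,0,0,-0.1]]'
python3 -m crank '[[0,0.155,0,0,0,0,-0.1],[0,0.155,0,0,0,0,-0.1],[0,0.155,0,0,0,0,-0.1],[0,0.155,0,0,0,0,-0.1],[0,0,-0.139,0,0,0,-0.1],[0,0,-0.139,0,0,0,-0.1],[0,0,-0.139,0,0,0,-0.1],[0,0,-0.139,0,0,0,-0.1],[0,0,-0.139,0,0,0,-0.1],[0,0,-0.139,0,0,0,-0.1],[0,0,-0.139,0,0,0,-0.1],[0,0,-0.12,0,0,0,-0.1]]'
python3 - <<'E'
from h import *
st()
f,P=cloud("top"); H=hsv(f); Z=P[...,2]
print("stk top",rects((Z>4)&(Z<25)&(P[...,0]>350)&(P[...,0]<720)&(np.abs(P[...,1])<200)&(H[...,0]<15)&(H[...,1]>90),P))
c,s=np.cos(np.radians(-2)),np.sin(np.radians(-2))
plan([476.8+40*c,4.5+40*s,80],[0,0,-1],[-s,c,0])
E
```

```text
time: 57.85
ee_pos: [555.2, 293.1, 205.7]
tool_rot: [0.606, 0.315, 0.673, -0.283]
ft_force: [-0.1, 0.4, -0.0]
gripper_width: 52.1
finger_force: 0.0
time: 59.05
ee_pos: [543.2, 307.4, 318.3]
tool_rot: [0.219, 0.41, 0.879, -0.102]
ft_force: [-0.6, 0.1, -0.4]
gripper_width: 51.7
finger_force: 0.0
time: 60.25
ee_pos: [543.2, 306.4, 317.2]
tool_rot: [0.001, 0.006, 1.0, -0.003]
ft_force: [0.1, 0.0, -0.0]
gripper_width: 51.7
finger_force: 0.0
t 60.2 TCP [543.2 306.5 355.7] x [-1.     0.012 -0.002] y [ 0.012  1.    -0.005] z [ 0.002 -0.005 -1.   ] w 51.7 ff 0.0 F [ 0.1  0.  -0. ] q [-0.31  0.51 -0.42  1.39  0.21  1.29  0.81]
stk top [([315.0, 257.0], 476.3, 5.8, 119, 19, -1.8, 11.4)]
turn [-0.006  0.003  0.033] shift(now) [ 0.097 -1.208  1.108] shift(after turn) [ 0.064 -1.216  1.102]
```

```bash
python3 -m crank '[[0,0,0.03,0.008,-0.06,0.03,-0.1],[0,0,0,0.008,-0.165,0.06,-0.1],[0,0,0,0.008,-0.165,0.06,-0.1],[0,0,0,0.008,-0.165,0.08,-0.1],[0,0,0,0.008,-0.165,0.08,-0.1],[0,0,0,0.008,-0.165,0.08,-0.1],[0,0,0,0.008,-0.165,0.08,-0.1],[0,0,0,0.008,-0.166,0.08,-0.1],[0,0,0,0,0,0.15,-0.1],[0,0,0,0,0,0.15,-0.1],[0,0,0,0,0,0.15,-0.1],[0,0,0,0,0,0.1,-0.1]]'
python3 - <<'E'
from h import *
st()
c,s=np.cos(np.radians(-2)),np.sin(np.radians(-2))
plan([476.8+40*c,5+40*s,20],[0,0,-1],[-s,c,0])
E
```

```text
time: 61.5
ee_pos: [515.1, 2.1, 41.6]
tool_rot: [0.0, 0.021, 1.0, -0.002]
ft_force: [-0.2, 0.7, 0.2]
gripper_width: 51.4
finger_force: 0.0
t 61.5 TCP [515.1   2.2  80.1] x [-0.999  0.042 -0.   ] y [ 0.042  0.999 -0.004] z [ 0.    -0.004 -1.   ] w 51.4 ff 0.0 F [-0.2  0.7  0.2] q [ 0.12  0.67 -0.27  2.01  0.35  0.51  1.13]
turn [-0.005  0.    -0.009] shift(now) [-0.006  0.007  0.24 ] shift(after turn) [-0.006  0.006  0.24 ]
```

```bash
python3 -m crank '[[-0.005,0,-0.009,-0.006,0.006,0.07,-0.1],[0,0,0,0,0,0.07,-0.1],[0,0,0,0,0,0.06,-0.1],[0,0,0,0,0,0.035,-0.1],[0,0,0,0,0,0.005,-0.1],[0,0,0,0,0,0,1],[0,0,0,0,0,0,1],[0,0,0,0,0,0,1],[0,0,0,0,0,0,1],[0,0,0,0,0,0,1],[0,0,0,0,0,0,1],[0,0,0,0,0,0,1]]' 20
python3 -m crank '[[0,0,0,0,0,-0.04,1],[0,0,0,0,0,-0.08,1],[0,0,0,0,0,-0.14,1],[0,0,0.11,0,0,-0.16,1],[0,0,0.12,0,0,-0.16,1],[0,0,0.12,0,0,-0.16,1],[0,0,0.12,0,0,-0.16,1],[0,0,0.12,0,0,-0.16,1],[0,0,0.12,0,0,-0.13,1],[0,0,0.12,0,0,0,1],[0,0,0.12,0,0,0,1],[0,0,0.12,0,0,0,1]]'
python3 - <<'E'
from h import *
st()
plan([557,288,323],[0,0,-1],ya(-50))
E
```

```text
time: 62.7
ee_pos: [519.0, 4.2, -15.4]
tool_rot: [0.002, 0.016, 1.0, -0.0]
ft_force: [-1.1, -0.6, 5.8]
gripper_width: 19.7
finger_force: 20.0
time: 63.9
ee_pos: [517.1, 4.3, 282.3]
tool_rot: [0.002, 0.424, 0.906, 0.001]
ft_force: [-0.1, -0.0, -0.5]
gripper_width: 19.5
finger_force: 20.0
t 63.9 TCP [517.    4.3 320.8] x [-0.64   0.768 -0.002] y [0.768 0.64  0.003] z [ 0.004  0.    -1.   ] w 19.5 ff 20.0 F [-0.1 -0.  -0.5] q [ 0.07  0.33 -0.18  1.75  0.07  1.06  0.56]
turn [ 0.004  0.003 -0.004] shift(now) [ 0.77   0.849 -0.008] shift(after turn) [ 0.767  0.852 -0.009]
```

```bash
python3 -m crank '[[0,0,0,0.04,0.044,-0.01,1],[0,0,0,0.09,0.1,0,1],[0,0,0,0.09,0.1,0,1],[0,0,0,0.09,0.1,0,1],[0,0,0,0.09,0.1,0,1],[0,0,0,0.09,0.1,0,1],[0,0,0,0.09,0.1,0,1],[0,0,0,0.09,0.1,0,1],[0,0,0,0.09,0.1,0,1],[0,0,0,0.01,0.007,0,1],[0,0,0,0,0,0,1]]'
python3 -m crank '[[0,-0.156,0,0,0,0,1],[0,-0.156,0,0,0,0,1],[0,-0.156,0,0,0,0,1],[0,-0.156,0,0,0,0,1],[0,-0.156,0,0,0,0,1],[0,-0.156,0,0,0,0,1],[0,-0.156,0,0,0,0,1],[0,-0.156,0,0,0,0,1],[0,-0.156,0,0,0,0,1],[0,-0.156,0,0,0,0,1],[0,-0.156,0,0,0,0,1],[0,-0.151,0,0,0,0,1]]'
python3 - <<'E'
from h import *
st(); drop(280); held()
f=r.camera("top")["frame"]; cv2.imwrite("pics/t5.png",f[150:320,100:360].repeat(3,0).repeat(3,1))
E
```

```text
time: 65.0
ee_pos: [555.5, 290.3, 284.0]
tool_rot: [0.001, 0.42, 0.907, 0.001]
ft_force: [0.2, 0.5, -0.5]
gripper_width: 19.4
finger_force: 20.0
time: 66.2
ee_pos: [556.6, 288.5, 284.7]
tool_rot: [0.609, 0.314, 0.671, -0.283]
ft_force: [-0.0, -1.2, -1.1]
gripper_width: 19.5
finger_force: 20.0
t 66.2 TCP [532.  317.8 288.5] x [-0.061  0.077 -0.995] y [0.766 0.643 0.003] z [ 0.64  -0.762 -0.098] w 19.5 ff 20.0 F [-0.  -1.2 -1.1] q [-1.27  0.99  0.23  1.62  1.04  1.56 -1.01]
turn [ 0.001  0.008 -0.003] shift(now) [ 0.03  -0.011  0.052] shift(after turn) [ 0.03  -0.011  0.052]
held: low z 185.0 [[537.6, 304.8, 202.5], [540.1, 303.7, 234.5], [539.6, 299.6, 263.6], [544.4, 299.1, 292.8]]
```

View pics/t5.png

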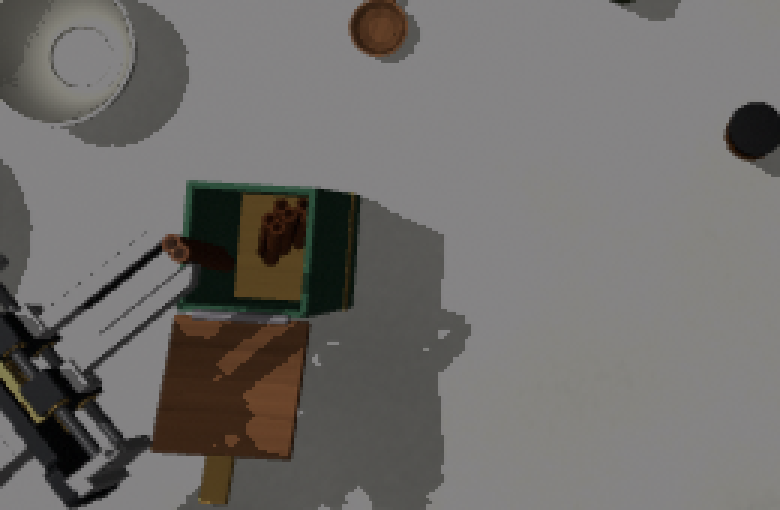

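Three sticks stand together inside at (285,225), and the fourth hangs over the mouth at (195,250). The table is clear of sticks.

```bash
python3 -m crank '[[0,0,0,0.06,0,-0.03,1],[0,0,0,0.1,0,-0.02,1],[0,0,0,0.1,0,0,1],[0,0,0,0.05,0,0,1],[0,0,0,0,0,0,1],[0,0,0,0,0,0,-0.1],[0,0,0,0,0,0,-0.1],[0,0,0,0,0,0,-0.1],[0,0,0,0,0,0,-0.1],[0,0,0,0,0,0,-0.1],[0,0,0,0,0,0,-0.1]]'
python3 -m crank '[[0,0,0,-0.08,0,-0.04,-0.1],[0,0,0,-0.14,0,-0.04,-0.1],[0,0,0,-0.16,0,-0.04,-0.1],[0,0,0,-0.06,0,0,-0.1],[0,0.155,0,0,0,0,-0.1],[0,0.155,0,0,0,0,-0.1],[0,0.155,0,0,0,0,-0.1],[0,0.155,0,0,0,0,-0.1],[0,0.155,0,0,0,0,-0.1],[0,0.155,0,0,0,0,-0.1],[0,0.155,0,0,0,0,-0.1],[0,0.155,0,0,0,0,-0.1]]'
python3 -m crank '[[0,0.155,0,0,0,0,-0.1],[0,0.155,0,0,0,0,-0.1],[0,0.155,0,0,0,0,-0.1],[0,0.155,0,0,0,0,-0.1],[0,0,-0.139,0,0,0,-0.1],[0,0,-0.139,0,0,0,-0.1],[0,0,-0.139,0,0,0,-0.1],[0,0,-0.139,0,0,0,-0.1],[0,0,-0.139,0,0,0,-0.1],[0,0,-0.139,0,0,0,-0.1],[0,0,-0.139,0,0,0,-0.1],[0,0,-0.12,0,0,0,-0.1]]'
python3 - <<'E'
from h import *
st()
f,P=cloud("top"); H=hsv(f); Z=P[...,2]
print("stk top",rects((Z>4)&(Z<25)&(P[...,0]>350)&(P[...,0]<850)&(np.abs(P[...,1])<450)&(H[...,0]<15)&(H[...,1]>90),P))
k=(Z>15)&(Z<200)&(np.abs(P[...,0]-541)<40)&(np.abs(P[...,1]-302)<40)&(H[...,0]<15)&(H[...,1]>90); print("in can",rects(k,P,5),Z[k].max())
f,P=cloud("side"); H=hsv(f); Z=P[...,2]
k=(Z>150)&(np.abs(P[...,0]-370)<35)&(np.abs(P[...,1]-312)<50)&(H[...,0]>18)&(H[...,0]<35)&(H[...,1]>100); print("tab",rects(k,P,5))
k=(Z>158)&(Z<260)&(np.abs(P[...,0]-440)<45)&(np.abs(P[...,1]-308)<48); p=P[k]; a=np.polyfit(p[:,0],p[:,2],1); print("cap slope",np.degrees(np.arctan(a[0])),p.mean(0))
E
```

```text
time: 67.4
ee_pos: [543.8, 304.2, 208.6]
tool_rot: [0.608, 0.314, 0.672, -0.282]
ft_force: [-0.9, 0.0, 0.2]
gripper_width: 51.6
finger_force: 0.0
time: 68.6
ee_pos: [531.3, 318.5, 321.2]
tool_rot: [0.221, 0.41, 0.879, -0.101]
ft_force: [0.6, -0.2, -0.9]
gripper_width: 51.7
finger_force: 0.0
time: 69.8
ee_pos: [531.4, 317.4, 320.1]
tool_rot: [0.003, 0.005, 1.0, -0.003]
ft_force: [-0.6, 0.6, -0.2]
gripper_width: 52.1
finger_force: 0.0
t 69.8 TCP [531.2 317.6 358.6] x [-1.     0.011 -0.006] y [ 0.011  1.    -0.005] z [ 0.006 -0.005 -1.   ] w 52.1 ff 0.0 F [-0.6  0.6 -0.2] q [-0.36  0.49 -0.38  1.4   0.19  1.28  0.81]
stk top [([234.0, 143.0], 776.5, 205.7, 162, 49, -34.3, 12.6), ([402.0, 253.0], 485.9, -213.1, 54, 11, 5.7, 12.0)]
in can [([192.0, 228.0], 546.5, 298.2, 82, 26, -37.0, 111.9)] 121.05502021183815
tab [([211.0, 126.0], 379.6, 308.1, 31, 22, -19.1, 184.1)]
cap slope -14.237203315751215 [435.41590611 304.64537091 169.37767533]
```

All four sticks are in the canister, with the highest top at z ≈ 121 mm, and the cap lies back at about 166°. Next I'll grip the tab and swing the cap up.

Run:
```python
from h import *
plan([374,311.8,240],[0,0,-1],CY)
```

```text
turn [-0.006  0.008  0.053] shift(now) [ 0.632 -0.029  0.471] shift(after turn) [ 0.628 -0.058  0.474]
```

```bash
python3 -m crank '[[0,0,0.05,0.06,-0.008,0,-0.1],[0,0,0,0.12,-0.01,0,-0.1],[0,0,0,0.12,-0.01,0,-0.1],[0,0,0,0.12,-0.01,0,-0.1],[0,0,0,0.12,-0.01,0,-0.1],[0,0,0,0.088,-0.01,0,-0.1],[0,0,0,0,0,0.1,-0.1],[0,0,0,0,0,0.12,-0.1],[0,0,0,0,0,0.12,-0.1],[0,0,0,0,0,0.1,-0.1],[0,0,0,0,0,0,-0.1]]'
python3 - <<'E'
from h import *
st(); plan([374,311.8,180],[0,0,-1],CY)
f,P=cloud("wrist"); H=hsv(f); Z=P[...,2]; k=(Z>150)&(Z<200)&(np.abs(P[...,0]-370)<45)&(np.abs(P[...,1]-312)<50)&(H[...,0]>18)&(H[...,0]<35)&(H[...,1]>100); print("tab",rects(k,P,15))
E
```

```text
time: 71.0
ee_pos: [373.0, 308.7, 207.0]
tool_rot: [0.001, 0.028, 1.0, -0.004]
ft_force: [-1.2, 0.6, -1.0]
gripper_width: 51.7
finger_force: 0.0
t 71.0 TCP [373.  309.1 245.5] x [-0.998  0.055 -0.002] y [ 0.055  0.998 -0.009] z [ 0.002 -0.009 -1.   ] w 51.7 ff 0.0 F [-1.2  0.6 -1. ] q [-0.47  0.39 -0.39  1.93  0.2   0.87  0.55]
turn [-0.011  0.003  0.001] shift(now) [-0.003  0.015  0.262] shift(after turn) [-0.003  0.013  0.262]
tab [([327.0, 235.0], 378.2, 311.3, 34, 20, -4.2, 185.6)]
```

```bash
python3 -m crank '[[-0.01,0,0,-0.003,0.01,0.07,-0.1],[0,0,0,0,0,0.07,-0.1],[0,0,0,0,0,0.07,-0.1],[0,0,0,0,0,0.045,-0.1],[0,0,0,0,0,0,-0.1],[0,0,0,0,0,0,1],[0,0,0,0,0,0,1],[0,0,0,0,0,0,1],[0,0,0,0,0,0,1],[0,0,0,0,0,0,1],[0,0,0,0,0,0,1],[0,0,0,0,0,0,1]]' 25
python3 - <<'E'
from h import *
st(); arc(); s=r.state(); A=rot(s); e=s["ee_pos"]
for d in (3,):
  Q=R.from_rotvec(CY*np.radians(d)); print(d,"turn",d/45,"shift",(A.inv().apply(Q.apply(e-HG)-(e-HG))/250).round(4))
E
```

```text
time: 72.25
ee_pos: [376.2, 312.2, 145.9]
tool_rot: [0.004, 0.027, 1.0, 0.001]
ft_force: [1.1, -4.3, 0.6]
gripper_width: 19.6
finger_force: 25.0
t 72.2 TCP [375.9 312.1 184.4] x [-0.999  0.054 -0.007] y [0.054 0.999 0.002] z [ 0.007  0.002 -1.   ] w 19.6 ff 25.0 F [ 1.1 -4.3  0.6] q [-0.5   0.47 -0.36  2.    0.26  0.71  0.5 ]
cap angle at grip 165.7 radius 119.3 tool pitch 0.4
3 turn 0.06666666666666667 shift [ 0.0011  0.     -0.0242]
```

```bash
python3 -m crank '[[0,0.0667,0,0.0011,0,-0.0242,1],[0,0.0667,0,0.0011,0,-0.0242,1],[0,0.0667,0,0.0011,0,-0.0242,1],[0,0.0667,0,0.0011,0,-0.0242,1],[0,0.0667,0,0.0011,0,-0.0242,1],[0,0.0667,0,0.0011,0,-0.0242,1],[0,0.0667,0,0.0011,0,-0.0242,1],[0,0.0667,0,0.0011,0,-0.0242,1],[0,0,0,0,0,0,1]]'
python3 - <<'E'
from h import *
st(); arc()
E
```

```text
time: 73.15
ee_pos: [382.2, 311.9, 193.6]
tool_rot: [-0.207, 0.026, 0.978, 0.007]
ft_force: [-2.5, -5.0, 2.5]
gripper_width: 19.7
finger_force: 25.0
t 73.2 TCP [397.8 311.  228.8] x [-0.913  0.049  0.404] y [0.054 0.999 0.002] z [-0.404  0.024 -0.915] w 19.7 ff 25.0 F [-2.5 -5.   2.5] q [-0.26  0.65 -0.49  1.62  0.01  1.24  0.81]
cap angle at grip 141.8 radius 119.4 tool pitch -23.9
```

Working well; continue.

```bash
python3 -m crank '[[0,0.0667,0,0.0011,0,-0.0242,1],[0,0.0667,0,0.0011,0,-0.0242,1],[0,0.0667,0,0.0011,0,-0.0242,1],[0,0.0667,0,0.0011,0,-0.0242,1],[0,0.0667,0,0.0011,0,-0.0242,1],[0,0.0667,0,0.0011,0,-0.0242,1],[0,0.0667,0,0.0011,0,-0.0242,1],[0,0,0,0,0,0,1]]'
python3 - <<'E'
from h import *
st(); arc()
E
```

```text
time: 73.95
ee_pos: [403.1, 310.7, 230.3]
tool_rot: [-0.382, 0.024, 0.924, 0.011]
ft_force: [-1.8, -6.7, 4.3]
gripper_width: 19.5
finger_force: 25.0
t 74.0 TCP [430.3 309.2 257.5] x [-0.707  0.036  0.706] y [0.053 0.999 0.002] z [-0.705  0.039 -0.708] w 19.5 ff 25.0 F [-1.8 -6.7  4.3] q [-0.2   0.88 -0.51  1.26 -0.1   1.69  0.87]
cap angle at grip 120.9 radius 119.4 tool pitch -44.9
```

```bash
python3 -m crank '[[0,0.0667,0,0.0011,0,-0.0242,1],[0,0.0667,0,0.0011,0,-0.0242,1],[0,0,0,0,0,0,1],[0,0,0,0,0,0,-0.2],[0,0,0,0,0,0,-0.2],[0,0,0,0,0,0,-0.2],[0,0,0,0,0,0,-0.2],[0,0,0,0,0,0,-0.2],[0,0,0,0,0,-0.06,-0.2],[0,0,0,0,0,-0.1,-0.2],[0,0,0,0,0,-0.15,1],[0,0,0,0,0,-0.15,1]]'
python3 -m crank '[[0,-0.14,0,0,0,0,1],[0,-0.14,0,0,0,0,1],[0,-0.14,0,0,0,0,1],[0,-0.14,0,0,0,0,1],[0,-0.14,0,0,0,0,1],[0,-0.14,0,0,0,0,1],[0,-0.14,0,0,0,0,1],[0,-0.14,0,0,0,0,1],[0,0,0,0,0,0,1]]'
python3 - <<'E'
from h import *
st(); plan([375,312,390],[0,0,-1],CY)
f,P=cloud("side"); Z=P[...,2]; k=(Z>170)&(Z<255)&(np.abs(P[...,0]-465)<45)&(np.abs(P[...,1]-308)<48); p=P[k]; a=np.polyfit(p[:,2],p[:,0],1); print("cap lean deg past upright",-np.degrees(np.arctan(a[0])),k.sum())
E
```

```text
time: 75.15
ee_pos: [485.6, 308.9, 302.3]
tool_rot: [-0.393, 0.032, 0.918, 0.043]
ft_force: [-0.9, 0.7, -0.6]
gripper_width: 43.5
finger_force: 0.0
time: 76.05
ee_pos: [481.0, 308.5, 306.3]
tool_rot: [0.036, 0.044, 0.998, 0.026]
ft_force: [-1.0, 0.7, 1.4]
gripper_width: 1.1
finger_force: 0.0
t 76.0 TCP [478.1 306.6 344.6] x [-0.994  0.09  -0.07 ] y [0.086 0.995 0.056] z [ 0.075  0.049 -0.996] w 1.1 ff 0.0 F [-1.   0.7  1.4] q [-0.06  0.44 -0.85  1.65  0.39  1.13  0.49]
turn [ 0.07   0.09  -0.041] shift(now) [ 0.41  -0.012 -0.211] shift(after turn) [ 0.424 -0.01  -0.181]
cap lean deg past upright 25.13529242856482 358
```

```bash
python3 -m crank '[[0.07,0.09,-0.041,0,0,-0.1,1],[0,0,0,0.05,0,-0.085,1],[0,0,0,0.12,0,0,1],[0,0,0,0.13,0,0,1],[0,0,0,0.124,-0.01,0,1],[0,0,0,0,0,0.12,1],[0,0,0,0,0,0.12,1],[0,0,0,0,0,0.12,1],[0,0,0,0,0,0.12,1],[0,0,0,0,0,0.1,1],[0,0,0,0,0,0,1]]'
python3 - <<'E'
from h import *
st(); plan([523,303.5,240],[0,0,-1],CY)
E
```

```text
time: 77.2
ee_pos: [377.3, 308.6, 203.2]
tool_rot: [-0.004, 0.032, 0.999, -0.001]
ft_force: [-0.2, -0.2, 0.0]
gripper_width: 0.2
finger_force: 0.0
t 77.2 TCP [377.6 308.6 241.7] x [-0.998  0.065  0.009] y [ 0.065  0.998 -0.003] z [-0.009 -0.002 -1.   ] w 0.2 ff 0.0 F [-0.2 -0.2  0. ] q [-0.17  0.48 -0.82  1.91  0.43  0.94  0.31]
turn [-0.004 -0.011 -0.011] shift(now) [-0.583  0.018  0.002] shift(after turn) [-0.583  0.012  0.007]
```

```bash
python3 -m crank '[[0,-0.01,-0.01,-0.04,0.001,0,1],[0,0,0,-0.05,0.001,0,1],[0,0,0,-0.05,0.001,0,1],[0,0,0,-0.05,0.001,0,1],[0,0,0,-0.05,0.001,0,1],[0,0,0,-0.05,0.001,0,1],[0,0,0,-0.05,0.001,0,1],[0,0,0,-0.05,0.001,0,1],[0,0,0,-0.05,0.001,0,1],[0,0,0,-0.05,0.001,0,1],[0,0,0,-0.05,0.001,0,1],[0,0,0,-0.05,0.001,0,1]]'
python3 -m crank '[[0,0,0,-0.05,0.001,0,1],[0,0,0,-0.05,0.001,0,1],[0,0,0,-0.05,0.001,0,1],[0,0,0,-0.05,0.001,0,1],[0,0,0,0,0,0,1]]'
python3 - <<'E'
from h import *
st(); plan([578,300.4,185],[0,0,-1],CY)
f,P=cloud("side"); cv2.imwrite("pics/s6.png",cv2.resize(f[0:200,140:440],None,fx=2,fy=2))
E
```

```text
time: 78.4
ee_pos: [525.8, 305.1, 206.8]
tool_rot: [0.003, 0.027, 1.0, 0.0]
ft_force: [-0.5, 0.6, 0.6]
gripper_width: 0.5
finger_force: 0.3
time: 78.9
ee_pos: [577.2, 302.8, 206.8]
tool_rot: [0.003, 0.029, 1.0, 0.001]
ft_force: [0.2, -0.4, 0.8]
gripper_width: 0.1
finger_force: 0.0
t 78.9 TCP [576.9 302.7 245.3] x [-0.998  0.057 -0.007] y [0.057 0.998 0.001] z [ 0.007  0.001 -1.   ] w 0.1 ff 0.0 F [ 0.2 -0.4  0.8] q [-0.11  0.7  -0.76  1.48  0.51  1.16  0.56]
turn [ 0.002  0.009 -0.001] shift(now) [-0.002 -0.01   0.241] shift(after turn) [-0.004 -0.009  0.241]
```

View pics/s6.png

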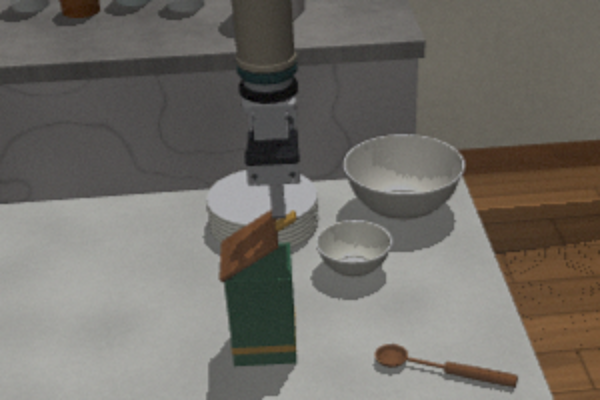

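The cap stands about 40° open with the fingers on its top side at (280,215). Now I press down.

```bash
python3 -m crank '[[0,0,0,0,-0.009,0.04,1],[0,0,0,0,0,0.05,1],[0,0,0,0,0,0.05,1],[0,0,0,0,0,0.05,1],[0,0,0,0,0,0.03,1],[0,0,0,0,0,0.015,1],[0,0,0,0,0,0.01,1],[0,0,0,0,0,0,1]]'
python3 - <<'E'
from h import *
st()
E
```

```text
time: 79.75
ee_pos: [574.9, 301.3, 145.8]
tool_rot: [0.003, 0.027, 1.0, 0.0]
ft_force: [-0.2, -0.3, 0.5]
gripper_width: 0.3
finger_force: 0.0
t 79.8 TCP [574.7 301.3 184.3] x [-0.998  0.055 -0.005] y [0.055 0.999 0.001] z [ 0.005  0.001 -1.   ] w 0.3 ff 0.0 F [-0.2 -0.3  0.5] q [-0.12  0.76 -0.73  1.55  0.56  1.04  0.52]
```

```bash
python3 -m crank '[[0,0,0,0,0,0.008,1],[0,0,0,0,0,0.008,1],[0,0,0,0,0,0,1]]'|grep -E 'pos|force'
python3 -m crank '[[0,0,0,0,0,0.008,1],[0,0,0,0,0,0,1]]'|grep -E 'pos|force'
```

```text
ee_pos: [575.4, 301.6, 143.3]
ft_force: [-0.4, -0.9, 6.1]
finger_force: 3.0
ee_pos: [575.5, 301.7, 143.0]
ft_force: [-3.7, -3.2, 15.7]
finger_force: 7.7
```

```bash
python3 -m crank '[[0,0,0,0,0,0.012,1],[0,0,0,0,0,0,1],[0,0,0,0,0,0,1]]'|grep -E 'pos|force'
python3 -m crank '[[0,0,0,0,0,-0.06,1],[0,0,0,0,0,-0.12,1],[0,0,0,0,0,-0.16,1],[0,0,0,0,0,-0.16,1],[0,0,0,0,0,-0.16,1],[0,0,0,0.1,-0.15,0,1],[0,0,0,0.1,-0.15,0,1],[0,0,0,0.1,-0.15,0,1],[0,0,0,0.1,-0.15,0,1],[0,0,0,0.1,-0.15,0,1],[0,0,0,0,0,0,1]]'
python3 - <<'E'
from h import *
st()
for n in ("top","side"):
    f,P=cloud(n); Z=P[...,2]; k=(Z>155)&(Z<230)&(np.abs(P[...,0]-541)<46)&(np.abs(P[...,1]-302)<46); p=P[k]; A=np.c_[p[:,:2]-[541,302],np.ones(len(p))]; print(n,k.sum(),np.linalg.lstsq(A,p[:,2],rcond=None)[0].round(4))
f,P=cloud("top"); Z=P[...,2]; print("stone",rects((Z>20)&(Z<60)&(np.abs(P[...,0]-494)<120)&(np.abs(P[...,1]+290)<110),P,30)); print("jars",rects((P[...,0]<850)&(np.abs(P[...,1])<200)&(Z>55)&(Z<80),P))
cv2.imwrite("pics/t7.png",f)
E
```

```text
ee_pos: [575.7, 301.8, 142.6]
ft_force: [-6.5, -6.1, 28.6]
finger_force: 14.7
time: 81.65
ee_pos: [436.1, 114.8, 300.6]
tool_rot: [0.002, 0.031, 1.0, -0.003]
ft_force: [1.0, 0.3, -0.3]
gripper_width: 0.8
finger_force: 0.0
t 81.7 TCP [436.  115.  339.1] x [-0.998  0.061 -0.004] y [ 0.061  0.998 -0.005] z [ 0.003 -0.006 -1.   ] w 0.8 ff 0.0 F [ 1.   0.3 -0.3] q [ 0.37  0.3  -0.9   1.85  0.27  1.11  0.88]
top 1756 [-2.400000e-03  5.000000e-04  1.641808e+02]
side 573 [6.600000e-03 1.600000e-03 1.643213e+02]
stone [([433.0, 252.0], 491.9, -290.4, 150, 52, -86.8, 30.6)]
jars [([366.0, 135.0], 782.0, -119.9, 43, 42, 0.2, 64.3), ([307.0, 138.0], 773.1, 28.5, 44, 42, 0.2, 64.6), ([351.0, 193.0], 637.8, -82.4, 42, 42, 1.1, 64.6)]
```

View pics/t7.png

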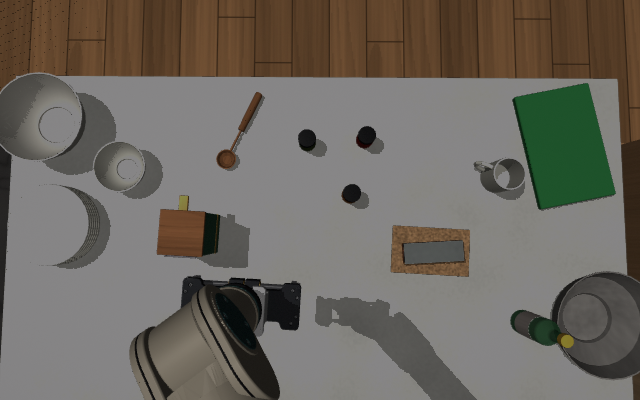

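The cap is flat and shut at (183,233), the stone is on the mat at (433,252), the jars are in place and no sticks are left on the table.

```bash
python3 -c "
from cell import r
print(r.hand_in())"
```

```text
the job is handed in; nothing more can be done
None
```

The job is handed in, though no verdict came back: by my last camera check the stone is on the mat, all four cinnamon sticks are in the canister, the cap is pressed flat shut and the jars stand where they were.

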